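# Index the drying carousel, test the plaster moulds and unload them

### The job

Wind the handwheel of the drying carousel three full turns clockwise (seen from above), leaving its knob at the brass pointer, so that the plaster moulds come out from under the wire guard. Then take the moisture probe from its stand and touch its tip on the dark spot of each mould on the disc, the lowest mould first and the tallest last (there are two or three), holding each touch for about half a second, and hang the probe back in its stand. Finally stand all the moulds upright on the ware board, well clear of its edges, leaving the handwheel where it is and the jars and the tin beyond the work alone.

Things in the scene. Friction and masses are not known exactly. Their poses are not given: they have to be found in the camera images.
- indexer: Fixed indexing carousel: grey bed carrying the disc and, beside it, the handwheel on a square block (100 mm, 80 mm high). Origin on the worktop under the disc's axis; its -x axis points to the robot side, +y to the handwheel side. A wire guard arches over the far half: bars 8 mm thick at 155 mm height, the nearest one 102 mm beyond the disc's axis (along +x), reaching 205 mm from the axis, on posts at its rim; moulds pass under it with the disc.
- disc_centre (a point): Centre of the top face of the flat aluminium disc (380 mm diameter, no lip), top face 75 mm above the worktop. The disc is geared to the handwheel: one wheel turn moves the disc one sixth of a turn (60 degrees), in the same sense. Three turns bring the far half round to the robot's side. Six 100 mm round places are engraved on it, centres 120 mm from the axis. The disc cannot usefully be pushed round by hand.
- handwheel (a joint): Handwheel angle in rad, counting through all turns, growing clockwise seen from above; 0 is the knob at the brass pointer, and it starts near there (within about 0.3). Three turns is 18.85. Stiffness about 0.15 N m of dry friction (about 3 N at the knob); it stays where it is left. End stops at -4 and 28.
- wheel_axis (a point): Point on the vertical axis of the handwheel at the middle height of its crank knob, 145 mm above the worktop. The brass pointer is a bar that sticks out of the block under the wheel's edge, on the indexer's -x side of the axis.
- crank_grip (a point): Middle of the upright crank knob of the handwheel: black cylinder 26 mm across and 55 mm high (from 110 to 165 mm above the worktop when the grip point is at 145), 60 mm from the wheel's axis. The knob spins freely on its pin, so it can be held at a fixed gripper orientation and led round in a circle. The wheel's rim (150 mm across) lies under it with its top 107 mm above the worktop.
- probe: White moisture probe, 155 mm long, hanging tip down in its stand, origin at the tip, z axis along it towards the handle. Steel tip pin 6 mm across and 25 mm long, shank 22 mm across up to 70 mm, black collar 46 mm across from 70 to 77 mm, handle 26 mm across from 77 to 155 mm above the tip. 120 g.
- probe_tip (a point): The end of the probe's steel tip (same point as probe).
- probe_grip (a point): On the probe's axis 118 mm above the tip, the middle of the round handle: the place to grip.
- probe_stand: Fixed grey tube on a round 76 mm foot, origin on the worktop under its axis. The tube is about 36 mm inside and 46 mm outside, its mouth 87 mm above the worktop. In it the probe hangs by its collar, tip 17 mm above the worktop, handle upright from 94 to 172 mm.
- stand_mouth (a point): Centre of the mouth of the stand's tube.
- mould_low: Low oblong plaster mould, 86 (x) by 52 (y) by 30 mm high, 130 to 250 g. Origin at the centre of its underside, z up; its long x axis starts within 0.45 rad of the indexer's x axis. Its spot is mould_low_spot. Its centre starts 120 mm (within 12 mm) from the disc's axis on one of the three places of the far half; absent in some runs.
- mould_mid: Round plaster mould, 58 mm across and 45 mm high, 110 to 225 g. Origin at the centre of its underside. Its spot is mould_mid_spot. Its centre starts 120 mm (within 12 mm) from the disc's axis on one of the three places of the far half; absent in some runs.
- mould_tall: Tall square plaster mould, 52 by 52 by 60 mm high, 150 to 310 g. Origin at the centre of its underside; sides start within 0.45 rad of the indexer's axes. Its spot is mould_tall_spot. Its centre starts 120 mm (within 12 mm) from the disc's axis on one of the three places of the far half; absent in some runs.
- ware_board: Fixed wooden ware board, 160 (x) by 300 (y) mm, top 20 mm above the worktop. Origin on the worktop under its middle.
- board_top (a point): Centre of the top of the ware board, axes as the board's.
- mould_low_spot (a point): The dark test spot, 14 mm across, at the middle of the top of the low oblong mould (30 mm above its underside). None if the mould is absent.
- mould_mid_spot (a point): The dark test spot, 14 mm across, at the middle of the top of the round mould (45 mm above its underside). None if the mould is absent.
- mould_tall_spot (a point): The dark test spot, 14 mm across, at the middle of the top of the tall square mould (60 mm above its underside). None if the mould is absent.
- jar_a: Larger glaze jar (64 mm across, 95 mm high), a bystander standing beyond the work; origin at the centre of its underside. Leave it alone.
- jar_b: Smaller white jar (56 mm across, 75 mm high), a bystander standing beyond the work; origin at the centre of its underside. Leave it alone.
- tool_tin: Open metal tin (80 mm across, 100 mm high), a bystander standing beyond the work; origin at the centre of its underside. Leave it alone.

How it is judged (in metres and radians):
On the way, in this order (a step that is already met when the one before it is completed fails the run):
1. the handwheel has been wound three full turns clockwise and is left with its knob at the pointer (value of joint handwheel between 18.63 and 19.07 rad and velocity of joint handwheel between -0.2 and 0.2 rad/s), for 0.3 s.
2. the probe tip touches the spot on the low oblong mould, which stands on the disc (distance between probe_tip and mould_low_spot below 0.009 m and contact force between probe and mould_low above 0.3 N and horizontal distance between mould_low_spot and disc_centre below 0.2 m), for 0.15 s.
3. the probe tip touches the spot on the round mould, which stands on the disc (distance between probe_tip and mould_mid_spot below 0.009 m and contact force between probe and mould_mid above 0.3 N and horizontal distance between mould_mid_spot and disc_centre below 0.2 m), for 0.15 s.
4. the probe tip touches the spot on the tall square mould, which stands on the disc (distance between probe_tip and mould_tall_spot below 0.009 m and contact force between probe and mould_tall above 0.3 N and horizontal distance between mould_tall_spot and disc_centre below 0.2 m), for 0.15 s.
5. the probe hangs in its stand again (horizontal distance between probe and probe_stand below 0.012 m and height (world z) of probe below 0.026 m and angle between probe's own z axis and vertical below 0.12 rad and linear speed of probe below 0.03 m/s and contact force between the fingers and probe below 0.05 N), for 0.2 s.
At the end, for the whole second after the job is handed in: Handwheel at 18.85 rad within 0.22; probe in its stand, upright within 0.12 rad, tip within 12 mm of the stand's axis and below 26 mm; every mould present upright within 0.12 rad, at rest on the ware board, centre within 70 mm across and 140 mm along of the board's middle (value of joint handwheel between 18.63 and 19.07 rad and horizontal distance between probe and probe_stand below 0.012 m and height (world z) of probe below 0.026 m and angle between each of probe, mould_low, mould_mid, mould_tall's own z axis and vertical below 0.12 rad and linear speed of each of probe, mould_low, mould_mid, mould_tall below 0.03 m/s and x of mould_low in the frame of board_top between -0.07 and 0.07 m and y of mould_low in the frame of board_top between -0.14 and 0.14 m and z of mould_low in the frame of board_top between -0.006 and 0.008 m and x of mould_mid in the frame of board_top between -0.07 and 0.07 m and y of mould_mid in the frame of board_top between -0.14 and 0.14 m and z of mould_mid in the frame of board_top between -0.006 and 0.008 m and x of mould_tall in the frame of board_top between -0.07 and 0.07 m and y of mould_tall in the frame of board_top between -0.14 and 0.14 m and z of mould_tall in the frame of board_top between -0.006 and 0.008 m); the robot touches nothing.
It fails at once if the larger jar is shifted by more than 30 mm (distance of jar_a from where it was at the start of the episode above 0.03 m).
It fails at once if the smaller jar is shifted by more than 30 mm (distance of jar_b from where it was at the start of the episode above 0.03 m).
It fails at once if the tin is shifted by more than 30 mm (distance of tool_tin from where it was at the start of the episode above 0.03 m).
Of mould_low, mould_mid, mould_tall only 2 to 3 are there at a start; the rules pass over those that are not, and their reading is None.
At some moment in a run one of mould_low, mould_mid, mould_tall may be knocked a few centimetres aside while the robot is not near it.
It also fails if it takes over 210 s, if anything falls off the work surface, if the arm or the gripper's body presses on something with over 40 N, if the wrist force passes 120 N, or if a joint passes its speed limit or range.

### The arm

A 6-joint arm with a two-finger parallel gripper is mounted at the origin on the work surface. World frame = base frame: x ahead of the robot, y to its left, z up, the work surface at z = 0. Lengths are in mm, angles in rad, forces in N, time in s.
With the tool pointing down it reaches from about 350 to 775 mm from the base axis. Payload 7.3 kg.
Tool frame: the origin (TCP) lies midway between the tips of the shut fingers; the grasp point (between the pads) lies 19 mm behind it; z points along the fingers, y is the line along which they close (so a half turn about z gives the same grasp; the last joint's range is limited). The gripper opens to 92 mm and grips with 3 to 60 N. Pads are 19 mm wide; open, the fingers measure 130 mm over their backs; the gripper's body (75 mm by 190 mm) begins 47 mm behind the grasp point.
Start: joints at [1.111, 0.342, 1.524, -0, 1.275, -0.146], TCP at [162.04, 499.388, 226.741] pointing down, gripper open.
Joint ranges: [-2.53, 2.53], [-0.77, 2.02], [0.04, 2.7], [-1, 4.14], [0.28, 2.66], [-3.11, 3.11]. Speed limits (rad/s): [2.57, 2.57, 3.14, 3.14, 3.14, 3.14].

### API

Orientations are given as [roll, pitch, yaw] about the fixed x, y, z axes, in that order (R = Rz(yaw) Ry(pitch) Rx(roll)).
In Python, from plant import readout, vision, order, models gives the robot as it stands. The module is installed in compiled form; this text tells all that it offers.
- The arm moves only by the tool step_arm, never from a script. Its argument "series" is text: rows parted by semicolons, each of 7 numbers parted by spaces: the gripper's target within -1 to 1 (shut at 1, half-way at 0, fully open at -1), then the shift along the tool's x, y, z each as a share of 80 mm, from -1 to 1, then the turn, a rotation vector about the tool's x, y, z each as a share of 2 pi rad, from -1 to 1. In form: jaw x y z ax ay az; .... A call has 1 to 20 rows; each row is the pose to reach, as a shift and turn from the pose commanded when the call began, along the tool's axes at that moment, turning the shorter way round; what a row does not reach only later rows make up. A row lasts 1/10 s, in which the tool goes at most 50 mm and 8.59 degrees, less where a joint would pass 70% of its speed; a pose out of reach is approached as far as the arm can. A call with a number of a shift or a turn outside -1 to 1 is refused whole. A call with a gripper value outside its range is refused whole. The fingers move at their own pace and stop on an object; the grip force is fixed at half the most. Time passes only in rows, so rows that repeat a pose let the fingers close. It gives the time, the measured TCP pose, the force, the opening and the grip force at its end, in the units of the state.
- readout.get_obs(): the state, without advancing time (a new reading comes with each control period).
- vision.capture(name): name is "side" or "top" or "wrist"; returns a dict with "frame" (420x560x3 uint8, red, green, blue), "depth" (420x560 float32, mm along the optical axis (not along the pixel's ray), 0 where there is no reading), "fovy" (degrees; the focal length in pixels is half the picture's height over the tangent of half this angle, whatever the lens; pixels are square), "cx", "cy" (the principal point, pixels), "rvec" (rotation vector, rad) and "tvec" (3), from world to camera coordinates, as OpenCV has them; the wrist camera has in their place "mount" (4x4, takes a point from camera to tool coordinates, whose origin is the TCP and whose axes are the flange's). Camera axes: x right, y down, z forward; pixel columns grow to the right and rows downward; lengths in mm; the calibration is good to about 2 mm. A picture is of the moment at which its call begins: read the wrist's pose just before it.
- order.close_job(): hands the job in; it is judged then, once.
Trained networks look in a picture, given as the dict that the camera call returned (one of the last four; its "shot" number tells which), for a name from the list of things; names that differ only in an ending like _2 or _b are one class to them, and where a whole thing is asked for, a point or a joint stands for the part that bears it (a point fixed in the world has none). Each returns a list of dicts, best first, with "p" (0 to 1); they miss things now and then, are a little off and sometimes report something else, mostly with a low value. They report only what shows in the picture. A call takes as long as a camera call.
- models.look_for(picture, thing): "position" ([column, row] in pixels, amid what is visible of it).
- models.pinpoint(picture, thing): "position" ([column, row] in pixels: a listed point, or the origin of a listed thing).
The state is a dict: "time": time; "joint_positions": joint angles; "dq": joint speeds; "tau": joint torques, N m; "tool_pos": TCP position; "tcp_rot": TCP orientation; "contact_force": force on the tool from outside, world axes, zero at the start; "moment": the same for the moment, N m; "grip_width": finger opening in mm; "finger_force": force on a finger pad.
Only numpy, scipy, OpenCV 4.12 (cv2) and the standard library are available. Lean on these libraries where they do the work, as an engineer would, in place of code of your own. Each camera call takes 0.05 s, during which the arm holds its last target. There are 200 camera calls.

## Working session

There is one attempt and no reset: what is moved stays moved. The work goes in short steps, Python scripts to look and compute and a tool call to move; the robot and the scene stay as the last step left them, time stands still between calls to the robot, and variables do not carry over. Pictures are saved under pics/ and viewed, at most 14 in all, crops included, and the job is handed in when it is done.

Besides the shell and the picture viewer there is one more tool, called after "Request:" as name(argument=value, ...) on one line, values as JSON. step_arm: Moves the arm, as the interface text tells. Shift numbers are shares of 80 mm and turn numbers shares of 2 pi rad, none past 1 either way. Its arguments: {"type":"object","properties":{"series":{"type":"string"}},"required":["series"]}

```bash
mkdir -p pics; cat > h.py <<'E'
import numpy as np, cv2
from plant import readout, vision, order, models
from scipy.spatial.transform import Rotation as R
def cam(n):
    o=readout.get_obs(); c=vision.capture(n); c['f']=c['frame'].shape[0]/2/np.tan(np.radians(c['fovy'])/2)
    if 'mount' in c:
        T=np.eye(4);T[:3,:3]=R.from_euler('xyz',o['tcp_rot']).as_matrix();T[:3,3]=o['tool_pos'];c['T']=T@np.array(c['mount'])
    else:
        M=np.eye(4);M[:3,:3]=cv2.Rodrigues(np.array(c['rvec'],float))[0];M[:3,3]=np.ravel(c['tvec']);c['T']=np.linalg.inv(M)
    return c
def ray(c,p):
    d=np.array([(p[0]-c['cx'])/c['f'],(p[1]-c['cy'])/c['f'],1]);return c['T'][:3,:3]@d,c['T'][:3,3]
def atz(c,p,z):
    d,o=ray(c,p);return o+d*(z-o[2])/d[2]
def dep(c,p):
    d,o=ray(c,p);z=c['depth'][int(p[1]),int(p[0])];return o+d*z
def save(c,n): cv2.imwrite(f'pics/{n}.png',c['frame'][:,:,::-1])
def obs():
    o=readout.get_obs();print({k:np.round(o[k],3).tolist() for k in ('time','tool_pos','tcp_rot','joint_positions','contact_force','grip_width','finger_force')})
def rel(p):
    "world point -> tool-frame shift shares"
    o=readout.get_obs();return (R.from_euler('xyz',o['tcp_rot']).as_matrix().T@(np.array(p)-o['tool_pos'])/80).round(3)
E
cat > a.py <<'E'
from h import *
obs()
Z={'disc_centre':75,'wheel_axis':145,'crank_grip':145,'probe_grip':135,'stand_mouth':87,'board_top':20,'mould_low_spot':105,'mould_mid_spot':120,'mould_tall_spot':135,'probe_stand':0,'indexer':0,'jar_a':0,'jar_b':0,'tool_tin':0}
for n in('top','side'):
    c=cam(n);save(c,n+'0');print(n,c['T'][:3,3].round(0))
    for k,z in Z.items():
        for r in models.pinpoint(c,k)[:2]:
            print(k,round(r['p'],2),np.round(r['position'],0),atz(c,r['position'],z).round(1))
E
python3 a.py
```

```text
{'time': 0.0, 'tool_pos': [161.877, 499.0, 226.057], 'tcp_rot': [-3.14, -0.0, 2.828], 'joint_positions': [1.111, 0.343, 1.525, -0.0, 1.275, -0.146], 'contact_force': [-0.358, -0.193, 0.667], 'grip_width': 92.279, 'finger_force': 0.0}
top [ 402.  -34. 1364.]
disc_centre 0.8 [263. 210.] [584.5   3.9  75. ]
wheel_axis 0.9 [145. 260.] [437.8 308.5 145. ]
crank_grip 0.77 [146. 284.] [375.4 303.  145. ]
probe_grip 0.73 [154. 188.] [630.3 296.3 135. ]
stand_mouth 0.83 [156. 194.] [624.5 304.   87. ]
board_top 0.58 [393. 264.] [ 439.4 -374.2   20. ]
mould_low_spot 0.87 [270. 170.] [693.6 -15.1 105. ]
mould_mid_spot 0.96 [306. 187.] [ 643.1 -114.   120. ]
mould_tall_spot 0.92 [227. 185.] [642.9 101.1 135. ]
probe_stand 0.71 [380. 182.] [ 684.2 -343.1    0. ]
indexer 0.94 [269. 213.] [586.3 -12.2   0. ]
indexer 0.37 [145. 261.] [440.2 349.4   0. ]
jar_a 0.7 [385. 180.] [ 691.8 -360.1    0. ]
jar_a 0.68 [335. 158.] [ 756.9 -209.8    0. ]
jar_b 0.7 [385. 180.] [ 691.8 -360.1    0. ]
jar_b 0.68 [335. 158.] [ 756.9 -209.8    0. ]
tool_tin 0.73 [395. 262.] [ 447.6 -386.5    0. ]
tool_tin 0.68 [165.
[... 367 characters left out ...]
2.] [628.9 293.   87. ]
board_top 0.71 [254. 380.] [ 439.4 -380.5   20. ]
board_top 0.68 [317. 244.] [652.  -59.8  20. ]
mould_mid_spot 0.74 [318. 232.] [ 634.7 -114.2  120. ]
mould_mid_spot 0.44 [278. 165.] [595.4 145.7 120. ]
mould_tall_spot 0.7 [297. 167.] [639.1 106.1 135. ]
mould_tall_spot 0.47 [279. 128.] [630.4 293.5 135. ]
probe_stand 0.91 [276. 168.] [615.4 285.8   0. ]
indexer 0.92 [284. 237.] [580.2   0.6  -0. ]
jar_a 0.9 [376. 348.] [ 698.6 -352.6    0. ]
jar_a 0.64 [377. 286.] [ 756.2 -201.3   -0. ]
jar_b 0.9 [376. 348.] [ 698.6 -352.6    0. ]
jar_b 0.64 [377. 286.] [ 756.2 -201.3   -0. ]
tool_tin 0.75 [305. 160.] [711.8 306.7  -0. ]
tool_tin 0.74 [282. 239.] [575.2  -4.5   0. ]
```

View pics/top0.png

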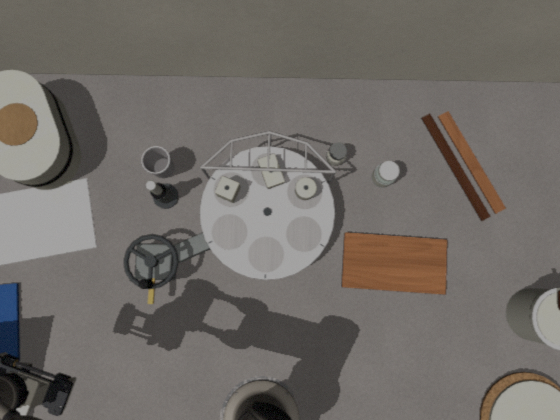

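View pics/side0.png

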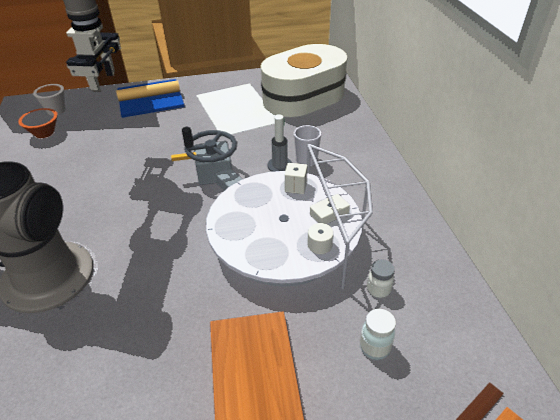

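```bash
python3 -c "
from h import *
print(rel([360,300,330]))"
```

```text
[-3.123 -1.607 -1.291]
```

Request:
step_arm(series="-1 -1 -0.5 -0.5 0 0 0;-1 -1 -0.5 -0.5 0 0 0;-1 -1 -0.5 -0.5 0 0 0")

```text
time: 1.8
tool_pos: [229.3, 435.0, 269.3]
tcp_rot: [3.138, 0.003, 2.824]
contact_force: [-0.0, -0.2, 0.1]
grip_width: 91.5
finger_force: 0.0
```

Request:
step_arm(series="-1 -1 -0.5 -0.4 0 0 0;-1 -1 -0.5 -0.4 0 0 0;-1 -1 -0.5 -0.4 0 0 0")

```text
time: 2.1
tool_pos: [292.7, 372.1, 300.5]
tcp_rot: [3.139, 0.003, 2.823]
contact_force: [-0.1, 0.5, -1.0]
grip_width: 91.9
finger_force: 0.0
```

Request:
step_arm(series="-1 -1 -0.6 -0.4 0 0 -0.05;-1 -1 -0.6 -0.4 0 0 -0.05;-1 -1 -0.6 -0.4 0 0 -0.05;-1 -1 -0.6 -0.4 0 0 -0.05")

```text
time: 2.5
tool_pos: [351.5, 303.2, 330.9]
tcp_rot: [3.141, 0.001, 3.14]
contact_force: [-0.0, 0.1, -0.1]
grip_width: 91.8
finger_force: 0.0
```

```bash
cat > b.py <<'E'
from h import *
import sys
obs();c=cam('wrist');save(c,sys.argv[1]);print(c['T'][:3,3].round(0))
for a in sys.argv[2:]:
    k,z=a.split(':')
    for r in models.pinpoint(c,k)[:2]:
        print(k,round(r['p'],2),np.round(r['position'],0),atz(c,r['position'],float(z)).round(1),dep(c,r['position']).round(1))
E
python3 b.py w1 wheel_axis:145 crank_grip:145 probe_grip:135 stand_mouth:87
```

```text
{'time': 2.5, 'tool_pos': [351.477, 303.247, 330.893], 'tcp_rot': [3.141, 0.001, 3.14], 'joint_positions': [0.546, 0.163, 1.479, 0.0, 1.499, -1.023], 'contact_force': [-0.015, 0.133, -0.133], 'grip_width': 91.778, 'finger_force': 0.0}
[278. 303. 489.]
wheel_axis 0.8 [279. 269.] [437.5 302.8 145. ] [467.6 302.8  79.9]
crank_grip 0.76 [282. 208.] [372.7 305.8 145. ] [367.3 305.6 164.7]
```

View pics/w1.png

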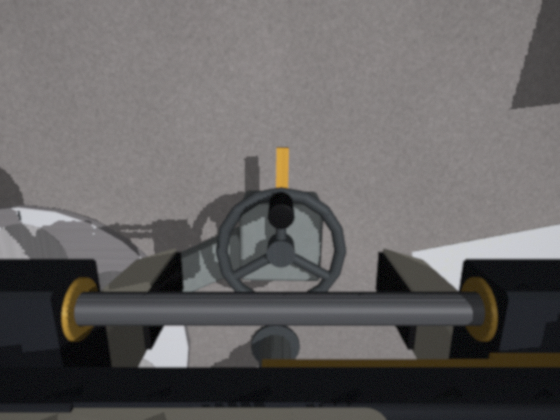

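```bash
python3 - <<'E'
from h import *
c=cam('wrist')
# rim fit using depth
v,u=np.mgrid[180:300,205:355]
z=c['depth'][v,u];d=np.stack([(u-c['cx'])/c['f'],(v-c['cy'])/c['f'],np.ones_like(u)],-1)*z[...,None]
P=d@c['T'][:3,:3].T+c['T'][:3,3]
Q=P.reshape(-1,3)
m=(Q[:,2]>95)&(Q[:,2]<114);q=Q[m][:,:2]
for _ in range(8):
    A=np.c_[2*q,np.ones(len(q))];s=np.linalg.lstsq(A,(q**2).sum(1),rcond=None)[0];r=np.sqrt(s[2]+s[0]**2+s[1]**2)
    e=np.hypot(*(Q[m][:,:2]-s[:2]).T);q=Q[m][:,:2][(e>58)&(e<82)]
print('rim',s[:2],r,len(q))
k=Q[(Q[:,2]>155)&(Q[:,2]<175)];print('knob top',k.mean(0),k.min(0),k.max(0),len(k))
h=Q[(np.hypot(Q[:,0]-s[0],Q[:,1]-s[1])<15)];print('hub z',np.percentile(h[:,2],[5,50,95]))
for p in[(282,151),(282,168),(282,185)]:print('ptr',dep(c,p))
# block top edges
b=Q[(Q[:,2]>70)&(Q[:,2]<88)];print('blk',cv2.minAreaRect(b[:,:2].astype(np.float32)))
w=np.array(s[:2])
E
```

```text
rim [431.87042908 305.11776594] 66.28184343616982 3242
knob top [373.49103054 304.97679997 164.52846468] [362.32577131 292.83436583 155.03728437] [387.43702589 317.25736769 167.36398019] 603
hub z [ 84.59542758 110.10261495 111.57123407]
ptr [322.18801663 307.27285054  80.31536857]
ptr [341.31051678 307.36007006  79.81072167]
ptr [360.95907617 307.44898882  79.38930281]
blk ((419.4097900390625, 305.6136779785156), (100.06339263916016, 129.37168884277344), 88.85108947753906)
```

Request:
step_arm(series="-1 -0.281 0.022 1 0 0 0;-1 -0.281 0.022 1 0 0 0;-1 -0.281 0.022 1 0 0 0")

```text
time: 3.1
tool_pos: [371.4, 304.6, 246.7]
tcp_rot: [-3.137, -0.008, -3.141]
contact_force: [0.2, 0.7, 0.5]
grip_width: 91.9
finger_force: 0.0
```

Request:
step_arm(series="-1 0 0 1 0 0 0;-1 0 0 1 0 0 0;-1 0 0 1 0 0 0")

```text
time: 3.4
tool_pos: [371.3, 304.9, 168.9]
tcp_rot: [-3.139, -0.005, -3.141]
contact_force: [-0.0, 0.1, 0.6]
grip_width: 92.2
finger_force: 0.0
```

Request:
step_arm(series="-1 0 0 0.56 0 0 0;-1 0 0 0.56 0 0 0;1 0 0 0.56 0 0 0;1 0 0 0.56 0 0 0;1 0 0 0.56 0 0 0;1 0 0 0.56 0 0 0;1 0 0 0.56 0 0 0;1 0 0 0.56 0 0 0;1 0 0 0.56 0 0 0;1 0 0 0.56 0 0 0")

```text
time: 4.4
tool_pos: [373.2, 305.3, 125.9]
tcp_rot: [-3.142, -0.0, -3.141]
contact_force: [0.1, 1.0, -0.0]
grip_width: 32.2
finger_force: 0.0
```

```bash
python3 - <<'E'
import numpy as np
# tool x=-wx, y=wy. world knob pos = c + r(-cos t, sin t): tool x = r cos t, y= r sin t
for q in range(4):
    t0=q*np.pi/2;print(q,';'.join('1 %g %g 0 0 0 0'%(round(.75*(np.cos(t)-np.cos(t0)),3)+0,round(.75*(np.sin(t)-np.sin(t0)),3)+0) for t in t0+np.radians(np.r_[9:91:9,90])))
E
```

```text
0 1 -0.009 0.117 0 0 0 0;1 -0.037 0.232 0 0 0 0;1 -0.082 0.34 0 0 0 0;1 -0.143 0.441 0 0 0 0;1 -0.22 0.53 0 0 0 0;1 -0.309 0.607 0 0 0 0;1 -0.41 0.668 0 0 0 0;1 -0.518 0.713 0 0 0 0;1 -0.633 0.741 0 0 0 0;1 -0.75 0.75 0 0 0 0;1 -0.75 0.75 0 0 0 0
1 1 -0.117 -0.009 0 0 0 0;1 -0.232 -0.037 0 0 0 0;1 -0.34 -0.082 0 0 0 0;1 -0.441 -0.143 0 0 0 0;1 -0.53 -0.22 0 0 0 0;1 -0.607 -0.309 0 0 0 0;1 -0.668 -0.41 0 0 0 0;1 -0.713 -0.518 0 0 0 0;1 -0.741 -0.633 0 0 0 0;1 -0.75 -0.75 0 0 0 0;1 -0.75 -0.75 0 0 0 0
2 1 0.009 -0.117 0 0 0 0;1 0.037 -0.232 0 0 0 0;1 0.082 -0.34 0 0 0 0;1 0.143 -0.441 0 0 0 0;1 0.22 -0.53 0 0 0 0;1 0.309 -0.607 0 0 0 0;1 0.41 -0.668 0 0 0 0;1 0.518 -0.713 0 0 0 0;1 0.633 -0.741 0 0 0 0;1 0.75 -0.75 0 0 0 0;1 0.75 -0.75 0 0 0 0
3 1 0.117 0.009 0 0 0 0;1 0.232 0.037 0 0 0 0;1 0.34 0.082 0 0 0 0;1 0.441 0.143 0 0 0 0;1 0.53 0.22 0 0 0 0;1 0.607 0.309 0 0 0 0;1 0.668 0.41 0 0 0 0;1 0.713 0.518 0 0 0 0;1 0.741 0.633 0 0 0 0;1 0.75 0.75 0 0 0 0;1 0.75 0.75 0 0 0 0
```

Request:
step_arm(series="1 0 0 0 0 0 0;1 0 0 0 0 0 0;1 0 0 0 0 0 0;1 0 0 0 0 0 0")

```text
time: 4.8
tool_pos: [373.2, 305.2, 125.9]
tcp_rot: [-3.141, -0.0, -3.141]
contact_force: [-0.6, -1.5, 0.4]
grip_width: 25.5
finger_force: 30.0
```

Request:
step_arm(series="1 -0.009 0.117 0 0 0 0;1 -0.037 0.232 0 0 0 0;1 -0.082 0.34 0 0 0 0;1 -0.143 0.441 0 0 0 0;1 -0.22 0.53 0 0 0 0;1 -0.309 0.607 0 0 0 0;1 -0.41 0.668 0 0 0 0;1 -0.518 0.713 0 0 0 0;1 -0.633 0.741 0 0 0 0;1 -0.75 0.75 0 0 0 0;1 -0.75 0.75 0 0 0 0")

```text
time: 5.9
tool_pos: [434.6, 365.0, 125.9]
tcp_rot: [-3.14, 0.001, -3.141]
contact_force: [2.4, -7.6, 2.3]
grip_width: 25.6
finger_force: 30.0
```

Request:
step_arm(series="1 -0.117 -0.009 0 0 0 0;1 -0.232 -0.037 0 0 0 0;1 -0.34 -0.082 0 0 0 0;1 -0.441 -0.143 0 0 0 0;1 -0.53 -0.22 0 0 0 0;1 -0.607 -0.309 0 0 0 0;1 -0.668 -0.41 0 0 0 0;1 -0.713 -0.518 0 0 0 0;1 -0.741 -0.633 0 0 0 0;1 -0.75 -0.75 0 0 0 0;1 -0.75 -0.75 0 0 0 0")

```text
time: 7.0
tool_pos: [493.3, 304.3, 125.9]
tcp_rot: [-3.141, -0.0, 3.141]
contact_force: [-3.7, -2.4, 2.1]
grip_width: 25.4
finger_force: 30.0
```

Request:
step_arm(series="1 0.009 -0.117 0 0 0 0;1 0.037 -0.232 0 0 0 0;1 0.082 -0.34 0 0 0 0;1 0.143 -0.441 0 0 0 0;1 0.22 -0.53 0 0 0 0;1 0.309 -0.607 0 0 0 0;1 0.41 -0.668 0 0 0 0;1 0.518 -0.713 0 0 0 0;1 0.633 -0.741 0 0 0 0;1 0.75 -0.75 0 0 0 0;1 0.75 -0.75 0 0 0 0")

```text
time: 8.1
tool_pos: [431.2, 244.9, 125.9]
tcp_rot: [-3.14, -0.003, -3.141]
contact_force: [-2.2, -0.6, 0.7]
grip_width: 25.8
finger_force: 30.0
```

Request:
step_arm(series="1 0.117 0.009 0 0 0 0;1 0.232 0.037 0 0 0 0;1 0.34 0.082 0 0 0 0;1 0.441 0.143 0 0 0 0;1 0.53 0.22 0 0 0 0;1 0.607 0.309 0 0 0 0;1 0.668 0.41 0 0 0 0;1 0.713 0.518 0 0 0 0;1 0.741 0.633 0 0 0 0;1 0.75 0.75 0 0 0 0;1 0.75 0.75 0 0 0 0")

```text
time: 9.2
tool_pos: [373.3, 307.2, 125.9]
tcp_rot: [3.14, 0.0, -3.141]
contact_force: [0.4, 3.0, -2.7]
grip_width: 25.3
finger_force: 30.0
```

Request:
step_arm(series="1 -0.009 0.117 0 0 0 0;1 -0.037 0.232 0 0 0 0;1 -0.082 0.34 0 0 0 0;1 -0.143 0.441 0 0 0 0;1 -0.22 0.53 0 0 0 0;1 -0.309 0.607 0 0 0 0;1 -0.41 0.668 0 0 0 0;1 -0.518 0.713 0 0 0 0;1 -0.633 0.741 0 0 0 0;1 -0.75 0.75 0 0 0 0;1 -0.75 0.75 0 0 0 0")

```text
time: 10.3
tool_pos: [434.2, 365.0, 125.9]
tcp_rot: [-3.14, -0.0, 3.141]
contact_force: [2.8, -6.6, 0.5]
grip_width: 25.5
finger_force: 30.0
```

Request:
step_arm(series="1 -0.117 -0.009 0 0 0 0;1 -0.232 -0.037 0 0 0 0;1 -0.34 -0.082 0 0 0 0;1 -0.441 -0.143 0 0 0 0;1 -0.53 -0.22 0 0 0 0;1 -0.607 -0.309 0 0 0 0;1 -0.668 -0.41 0 0 0 0;1 -0.713 -0.518 0 0 0 0;1 -0.741 -0.633 0 0 0 0;1 -0.75 -0.75 0 0 0 0;1 -0.75 -0.75 0 0 0 0")

```text
time: 11.4
tool_pos: [493.3, 303.7, 125.9]
tcp_rot: [-3.14, -0.0, 3.141]
contact_force: [-3.1, -2.9, 1.2]
grip_width: 25.3
finger_force: 30.0
```

Request:
step_arm(series="1 0.009 -0.117 0 0 0 0;1 0.037 -0.232 0 0 0 0;1 0.082 -0.34 0 0 0 0;1 0.143 -0.441 0 0 0 0;1 0.22 -0.53 0 0 0 0;1 0.309 -0.607 0 0 0 0;1 0.41 -0.668 0 0 0 0;1 0.518 -0.713 0 0 0 0;1 0.633 -0.741 0 0 0 0;1 0.75 -0.75 0 0 0 0;1 0.75 -0.75 0 0 0 0")

```text
time: 12.5
tool_pos: [431.2, 244.9, 125.9]
tcp_rot: [-3.14, -0.003, -3.141]
contact_force: [-3.1, -0.7, 0.6]
grip_width: 25.4
finger_force: 30.0
```

Request:
step_arm(series="1 0.117 0.009 0 0 0 0;1 0.232 0.037 0 0 0 0;1 0.34 0.082 0 0 0 0;1 0.441 0.143 0 0 0 0;1 0.53 0.22 0 0 0 0;1 0.607 0.309 0 0 0 0;1 0.668 0.41 0 0 0 0;1 0.713 0.518 0 0 0 0;1 0.741 0.633 0 0 0 0;1 0.75 0.75 0 0 0 0;1 0.75 0.75 0 0 0 0")

```text
time: 13.6
tool_pos: [373.3, 307.2, 125.9]
tcp_rot: [3.14, 0.0, -3.14]
contact_force: [-0.0, 2.9, -3.8]
grip_width: 25.3
finger_force: 30.0
```

Request:
step_arm(series="1 -0.009 0.117 0 0 0 0;1 -0.037 0.232 0 0 0 0;1 -0.082 0.34 0 0 0 0;1 -0.143 0.441 0 0 0 0;1 -0.22 0.53 0 0 0 0;1 -0.309 0.607 0 0 0 0;1 -0.41 0.668 0 0 0 0;1 -0.518 0.713 0 0 0 0;1 -0.633 0.741 0 0 0 0;1 -0.75 0.75 0 0 0 0;1 -0.75 0.75 0 0 0 0")

```text
time: 14.7
tool_pos: [434.3, 365.0, 125.9]
tcp_rot: [-3.14, -0.0, 3.141]
contact_force: [2.5, -6.7, 0.2]
grip_width: 25.3
finger_force: 30.0
```

Request:
step_arm(series="1 -0.117 -0.009 0 0 0 0;1 -0.232 -0.037 0 0 0 0;1 -0.34 -0.082 0 0 0 0;1 -0.441 -0.143 0 0 0 0;1 -0.53 -0.22 0 0 0 0;1 -0.607 -0.309 0 0 0 0;1 -0.668 -0.41 0 0 0 0;1 -0.713 -0.518 0 0 0 0;1 -0.741 -0.633 0 0 0 0;1 -0.75 -0.75 0 0 0 0;1 -0.75 -0.75 0 0 0 0")

```text
time: 15.8
tool_pos: [493.3, 303.7, 125.9]
tcp_rot: [-3.14, -0.0, 3.141]
contact_force: [-3.4, -1.6, 0.3]
grip_width: 25.6
finger_force: 30.0
```

Request:
step_arm(series="1 0.009 -0.117 0 0 0 0;1 0.037 -0.232 0 0 0 0;1 0.082 -0.34 0 0 0 0;1 0.143 -0.441 0 0 0 0;1 0.22 -0.53 0 0 0 0;1 0.309 -0.607 0 0 0 0;1 0.41 -0.668 0 0 0 0;1 0.518 -0.713 0 0 0 0;1 0.633 -0.741 0 0 0 0;1 0.75 -0.75 0 0 0 0;1 0.75 -0.75 0 0 0 0")

```text
time: 16.9
tool_pos: [431.2, 244.9, 125.9]
tcp_rot: [-3.14, -0.003, -3.141]
contact_force: [-2.5, -0.4, -1.4]
grip_width: 25.4
finger_force: 30.0
```

Request:
step_arm(series="1 0.117 0.009 0 0 0 0;1 0.232 0.037 0 0 0 0;1 0.34 0.082 0 0 0 0;1 0.441 0.143 0 0 0 0;1 0.53 0.22 0 0 0 0;1 0.607 0.309 0 0 0 0;1 0.668 0.41 0 0 0 0;1 0.713 0.518 0 0 0 0;1 0.741 0.633 0 0 0 0;1 0.75 0.75 0 0 0 0;1 0.75 0.75 0 0 0 0;1 0.75 0.75 0 0 0 0;1 0.75 0.75 0 0 0 0;1 0.75 0.75 0 0 0 0")

```text
time: 18.3
tool_pos: [373.3, 305.4, 125.9]
tcp_rot: [3.141, -0.0, 3.142]
contact_force: [0.2, 3.9, -3.1]
grip_width: 25.7
finger_force: 30.0
```

Request:
step_arm(series="-1 0 0 0 0 0 0;-1 0 0 0 0 0 0;-1 0 0 0 0 0 0;-1 0 0 0 0 0 0;-1 0 0 0 0 0 0;-1 0 0 0 0 0 0;-1 0 0 -1 0 0 0;-1 0 0 -1 0 0 0;-1 0 0 -1 0 0 0")

```text
time: 19.2
tool_pos: [375.3, 306.6, 210.1]
tcp_rot: [3.137, 0.007, -3.141]
contact_force: [-0.4, 0.5, 0.6]
grip_width: 90.4
finger_force: 0.0
```

Request:
step_arm(series="-1 0.5 0.2 -1 0 0 0;-1 0.5 0.2 -1 0 0 0;-1 0.5 0.2 -1 0 0 0;-1 0.5 0.2 -1 0 0 0")

```text
time: 19.6
tool_pos: [333.0, 321.4, 285.7]
tcp_rot: [3.141, 0.001, -3.14]
contact_force: [0.1, 0.8, -0.5]
grip_width: 92.1
finger_force: 0.0
```

```bash
sed -i "s/'0')/'1')/" a.py; python3 a.py | grep -v -e jar -e tin; python3 b.py w2 wheel_axis:145 crank_grip:145
```

```text
{'time': 19.6, 'tool_pos': [333.045, 321.403, 285.701], 'tcp_rot': [3.141, 0.001, -3.14], 'joint_positions': [0.602, 0.183, 1.576, -0.0, 1.381, -0.97], 'contact_force': [0.083, 0.808, -0.453], 'grip_width': 92.133, 'finger_force': 0.0}
top [ 402.  -34. 1364.]
wheel_axis 0.74 [148. 262.] [432.9 300.1 145. ]
crank_grip 0.96 [145. 284.] [375.4 305.3 145. ]
probe_grip 0.81 [150. 187.] [633.4 308.2 135. ]
probe_grip 0.48 [163. 169.] [683.4 274.8 135. ]
stand_mouth 0.58 [155. 194.] [623.1 304.8  87. ]
board_top 0.85 [395. 262.] [ 445.8 -379.3   20. ]
mould_low_spot 0.92 [261. 251.] [468.3   4.8 105. ]
mould_mid_spot 0.7 [227. 229.] [524.6  98.2 120. ]
mould_tall_spot 0.81 [309. 231.] [ 522.6 -121.3  135. ]
probe_stand 0.86 [167. 198.] [628.1 291.1   0. ]
probe_stand 0.35 [165. 194.] [640.7 298.5   0. ]
indexer 0.82 [267. 215.] [581.8  -6.3   0. ]
side [ 412. -831.  877.]
disc_centre 0.86 [282. 219.] [574.1  -9.8  75. ]
disc_centre 0.36 [278. 127.] [646.4 389.8  75. ]
wheel_axis 0.79 [206. 129.] [428.4 320.7 145. ]
crank_grip 0.6 [188. 132.] [377.2 316.3 145. ]
probe_grip 0.55 [276. 130.] [621.4 288.8 135. ]
stand_mouth 0.75 [280. 140.] [633.2 305.5  87. ]
board_top 0.56 [255. 383.] [ 441.6 -387.    20. ]
board_top 0.48 [375. 287.] [ 743.6 -216.4   20. ]
mould_low_spot 0.55 [235. 212.] [464.2   9.5 105. ]
mould_mid_spot 0.7 [252. 184.] [517.4  86.5 120. ]
mould_tall_spot 0.62 [257. 222.] [505.5 -69.1 135. ]
probe_stand 0.87 [277. 170.] [618.8 280.   -0. ]
probe_stand 0.56 [257. 225.] [519.9  57.6   0. ]
indexer 0.68 [280. 238.] [570.7  -0.9   0. ]
{'time': 21.1, 'tool_pos': [333.246, 321.319, 285.921], 'tcp_rot': [3.142, 0.0, -3.141], 'joint_positions': [0.601, 0.183, 1.575, 0.0, 1.383, -0.97], 'contact_force': [0.561, 1.093, -0.308], 'grip_width': 91.686, 'finger_force': 0.0}
[260. 321. 444.]
crank_grip 0.7 [261. 243.] [373.5 305.1 145. ] [365.5 306.2 166. ]
```

View pics/top1.png

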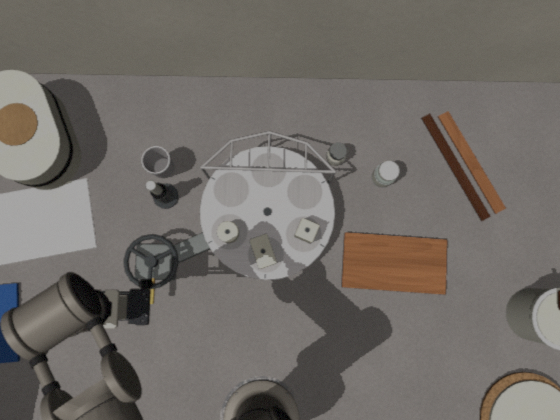

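Request:
step_arm(series="-1 -0.95 -0.1 0 0 0 0;-1 -0.95 -0.1 0 0 0 0;-1 -0.95 -0.1 0 0 0 0")

```text
time: 21.55
tool_pos: [412.0, 312.7, 285.2]
tcp_rot: [-3.141, 0.0, 3.139]
contact_force: [0.0, -0.2, 0.4]
grip_width: 91.5
finger_force: 0.0
```

Request:
step_arm(series="-1 -0.95 -0.1 0 0 0 0;-1 -0.95 -0.1 0 0 0 0;-1 -0.95 -0.1 0 0 0 0")

```text
time: 21.85
tool_pos: [487.3, 304.7, 284.9]
tcp_rot: [-3.141, -0.0, 3.14]
contact_force: [-0.6, -0.2, 0.4]
grip_width: 91.9
finger_force: 0.0
```

Request:
step_arm(series="-1 -0.95 -0.1 0 0 0 0;-1 -0.95 -0.1 0 0 0 0;-1 -0.95 -0.1 0 0 0 0;-1 -0.95 -0.1 0 0 0 0")

```text
time: 22.25
tool_pos: [560.1, 297.7, 285.6]
tcp_rot: [3.142, -0.002, -3.141]
contact_force: [0.1, 1.0, 0.0]
grip_width: 91.8
finger_force: 0.0
```

```bash
python3 b.py w3 probe_grip:135 stand_mouth:87 probe_tip:17; python3 - <<'E'
from h import *
c=cam('wrist');v,u=np.mgrid[0:420,0:560];z=c['depth']
d=np.stack([(u-c['cx'])/c['f'],(v-c['cy'])/c['f'],np.ones_like(u)],-1)*z[...,None]
P=(d@c['T'][:3,:3].T+c['T'][:3,3]).reshape(-1,3)
for lo,hi in((166,178),(120,165),(82,100)):
    k=P[(P[:,2]>lo)&(P[:,2]<hi)&(np.hypot(P[:,0]-628,P[:,1]-300)<40)]
    if len(k): print(lo,k.mean(0).round(1),np.percentile(k,[3,97],0).round(1),len(k))
E
```

```text
{'time': 22.25, 'tool_pos': [560.127, 297.724, 285.571], 'tcp_rot': [3.142, -0.002, -3.141], 'joint_positions': [0.368, 0.522, 1.08, 0.001, 1.542, -1.204], 'contact_force': [0.076, 0.983, 0.003], 'grip_width': 91.757, 'finger_force': 0.0}
[487. 297. 444.]
probe_grip 0.82 [280. 271.] [631.4 298.  135. ] [619.4 298.  160.8]
166 [625.6 296.8 171.6] [[619.1 285.5 167.3]
 [632.2 307.9 173.6]] 460
120 [621.5 296.9 143.8] [[618.5 284.9 121. ]
 [628.8 308.9 163.9]] 561
82 [622.4 296.8  93.2] [[609.  276.1  84.3]
 [643.1 317.7  96.1]] 913
```

View pics/w3.png

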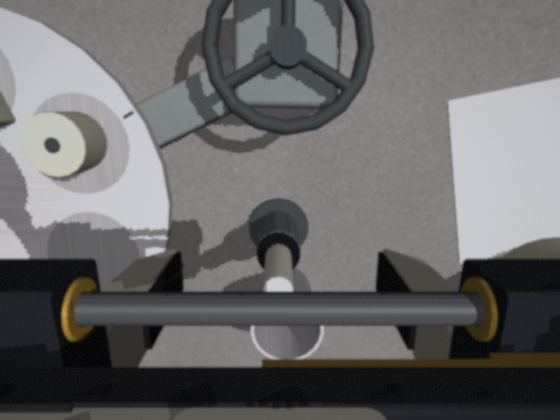

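Request:
step_arm(series="-1 -0.886 -0.01 0.2 0 0 0;-1 -0.886 -0.01 0.2 0 0 0;-1 -0.886 -0.01 1 0 0 0;-1 -0.886 -0.01 1 0 0 0;-1 -0.886 -0.01 1 0 0 0")

```text
time: 23.0
tool_pos: [630.4, 296.4, 202.7]
tcp_rot: [-3.14, -0.006, -3.141]
contact_force: [0.7, 0.5, 1.4]
grip_width: 91.5
finger_force: 0.0
```

Request:
step_arm(series="-1 0 0 0.5 0 0 0;-1 0 0 1 0 0 0;-1 0 0 1 0 0 0;-1 0 0 1 0 0 0;-1 0 0 1 0 0 0")

```text
time: 23.5
tool_pos: [633.8, 297.4, 129.8]
tcp_rot: [3.14, 0.006, -3.141]
contact_force: [0.2, 0.2, -0.1]
grip_width: 91.8
finger_force: 0.0
```

```bash
python3 -c "
from h import *
obs();print(rel([631,297,116]))"
```

```text
{'time': 23.5, 'tool_pos': [633.784, 297.379, 129.796], 'tcp_rot': [3.14, 0.006, -3.141], 'joint_positions': [0.329, 0.741, 1.107, 0.0, 1.288, -1.242], 'contact_force': [0.188, 0.152, -0.106], 'grip_width': 91.769, 'finger_force': 0.0}
[ 0.036 -0.005  0.172]
```

Request:
step_arm(series="-1 0 0 0.12 0 0 0;-1 0 0 0.12 0 0 0;1 0 0 0.12 0 0 0;1 0 0 0.12 0 0 0;1 0 0 0.12 0 0 0;1 0 0 0.12 0 0 0;1 0 0 0.12 0 0 0;1 0 0 0.12 0 0 0;1 0 0 0.12 0 0 0;1 0 0 0.12 0 0 0;1 0 0 0.12 0 0 0;1 0 0 0.12 0 0 0;1 0 0 0.12 0 0 0;1 0 0 0.12 0 0 0")

```text
time: 24.9
tool_pos: [632.2, 296.6, 116.3]
tcp_rot: [3.142, -0.0, -3.141]
contact_force: [0.2, 0.2, -0.3]
grip_width: 25.4
finger_force: 30.0
```

Request:
step_arm(series="1 0 0 -0.9 0 0 0;1 0 0 -0.9 0 0 0;1 0 0 -0.9 0 0 0;1 0 0 -0.9 0 0 0")

```text
time: 25.3
tool_pos: [631.9, 296.6, 187.9]
tcp_rot: [3.142, -0.0, -3.141]
contact_force: [-0.4, -0.9, -1.9]
grip_width: 25.8
finger_force: 30.0
```

Request:
step_arm(series="1 0 0 -0.9 0 0 0;1 0 0 -0.9 0 0 0;1 0 0 -0.9 0 0 0;1 0 0 -0.9 0 0 0")

```text
time: 25.7
tool_pos: [631.6, 296.4, 258.1]
tcp_rot: [-3.141, -0.003, -3.141]
contact_force: [-0.4, -0.2, -1.1]
grip_width: 25.3
finger_force: 30.0
```

Request:
step_arm(series="1 0.45 -0.95 0 0 0 0;1 0.45 -0.95 0 0 0 0;1 0.45 -0.95 0 0 0 0")

```text
time: 26.0
tool_pos: [593.7, 216.9, 257.4]
tcp_rot: [-3.139, -0.007, 3.139]
contact_force: [-0.9, 0.4, -0.8]
grip_width: 25.4
finger_force: 30.0
```

Request:
step_arm(series="1 0.45 -0.95 0 0 0 0;1 0.45 -0.95 0 0 0 0;1 0.45 -0.95 0 0 0 0")

```text
time: 26.3
tool_pos: [558.2, 141.7, 258.3]
tcp_rot: [-3.14, -0.005, 3.139]
contact_force: [-0.1, 1.4, -1.5]
grip_width: 25.5
finger_force: 30.0
```

Request:
step_arm(series="1 0.45 -0.95 0 0 0 0;1 0.45 -0.95 0 0 0 0;1 0.45 -0.95 0 0 0 0")

```text
time: 26.6
tool_pos: [522.7, 66.4, 258.8]
tcp_rot: [-3.141, -0.004, 3.139]
contact_force: [-1.3, 0.8, -1.7]
grip_width: 25.6
finger_force: 30.0
```

Request:
step_arm(series="1 0.4 -0.8 0 0 0 0;1 0.4 -0.8 0 0 0 0;1 0.4 -0.8 0 0 0 0;1 0.4 -0.8 0 0 0 0;1 0.4 -0.8 0 0 0 0")

```text
time: 27.1
tool_pos: [492.8, 5.7, 259.7]
tcp_rot: [3.141, -0.001, -3.14]
contact_force: [-0.4, -0.3, -0.8]
grip_width: 25.5
finger_force: 30.0
```

```bash
python3 b.py w4 mould_low_spot:105 mould_mid_spot:120 mould_tall_spot:135 disc_centre:75 probe_tip:162
```

```text
{'time': 27.1, 'tool_pos': [492.806, 5.702, 259.696], 'tcp_rot': [3.141, -0.001, -3.14], 'joint_positions': [-0.145, 0.258, 1.551, 0.001, 1.334, -1.717], 'contact_force': [-0.396, -0.345, -0.843], 'grip_width': 25.549, 'finger_force': 30.0}
[420.   5. 418.]
mould_low_spot 0.65 [274. 164.] [465.4   1.  105. ] [465.3   1.  105.8]
mould_low_spot 0.45 [  8. 330.] [ 630.5 -261.1  105. ] [ 679.5 -323.1   32.2]
mould_mid_spot 0.65 [387. 229.] [519.5  98.7 120. ] [518.9  98.2 121.7]
mould_mid_spot 0.36 [280. 206.] [499.3   6.6 120. ] [503.4   6.6 104.9]
mould_tall_spot 0.63 [170. 214.] [502.2 -83.2 135. ] [502.1 -83.1 135.4]
disc_centre 0.6 [ 10. 332.] [ 652.4 -285.2   75. ] [ 680.7 -320.5   33.3]
```

View pics/w4.png

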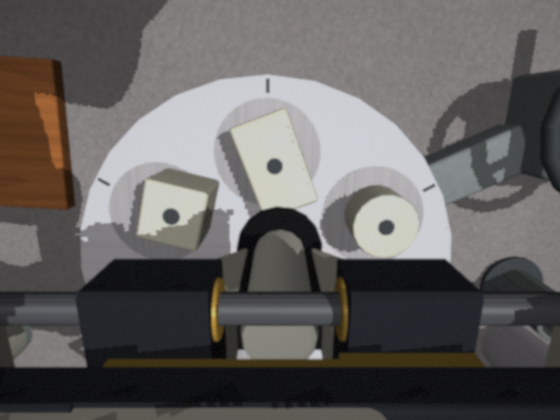

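```bash
python3 - <<'E'
from h import *
c=cam('wrist');v,u=np.mgrid[195:262,225:330];z=c['depth'][195:262,225:330]
d=np.stack([(u-c['cx'])/c['f'],(v-c['cy'])/c['f'],np.ones_like(u)],-1)*z[...,None]
P=(d@c['T'][:3,:3].T+c['T'][:3,3]).reshape(-1,3)
k=P[(P[:,2]>228)&(P[:,2]<245)&(abs(P[:,1]-6)<25)];print(np.percentile(k,[2,50,98],0).round(1),len(k))
k=P[(P[:,2]>232)&(P[:,2]<340)];k=k[np.argsort(k[:,2])];
for a in np.array_split(k,6):print(a[:,2].mean().round(),np.percentile(a[:,0],[2,50]).round(1),np.percentile(a[:,1],[2,98]).round(1))
s=models.pinpoint(c,'mould_low_spot')[0]['position'];p=atz(c,s,105);print(p)
E
```

```text
[[469.5 -15.7 233.7]
 [479.2   4.8 238.2]
 [491.4  25.4 243.2]] 2309
237.0 [469.1 477.4] [-15.8  25.9]
238.0 [470.2 479.3] [-15.8  25.3]
239.0 [470.  479.7] [-15.3  25.3]
248.0 [471.8 480.2] [-12.3  18.2]
264.0 [478.9 481.8] [-16.   25.2]
274.0 [478.7 481.1] [-17.9  25.7]
[ 4.68154378e+02 -1.38211355e-01  1.05000000e+02]
```

Request:
step_arm(series="1 0.315 -0.06 0.3 0 0 0;1 0.315 -0.06 0.5 0 0 0;1 0.315 -0.06 0.6 0 0 0;1 0.315 -0.06 0.65 0 0 0;1 0.315 -0.06 0.68 0 0 0;1 0.315 -0.06 0.7 0 0 0;1 0.315 -0.06 0.7 0 0 0;1 0.315 -0.06 0.7 0 0 0")

```text
time: 28.3
tool_pos: [467.4, -0.2, 204.7]
tcp_rot: [-3.142, 0.001, -3.141]
contact_force: [-0.2, -0.3, -1.9]
grip_width: 25.4
finger_force: 30.0
```

```bash
python3 -c "
from h import *
obs();print(rel([467.3,.8,204.3]))"
```

```text
{'time': 28.3, 'tool_pos': [467.392, -0.24, 204.663], 'tcp_rot': [-3.142, 0.001, -3.141], 'joint_positions': [-0.165, 0.257, 1.711, 0.0, 1.173, -1.736], 'contact_force': [-0.157, -0.31, -1.902], 'grip_width': 25.437, 'finger_force': 30.0}
[0.001 0.013 0.005]
```

Request:
step_arm(series="1 0 0.01 0.015 0 0 0;1 0 0.01 0.025 0 0 0;1 0 0.01 0.025 0 0 0")

```text
time: 28.6
tool_pos: [467.7, 0.3, 203.5]
tcp_rot: [-3.141, 0.002, -3.141]
contact_force: [-0.9, -1.5, 7.0]
grip_width: 25.8
finger_force: 30.0
```

Contact, about 8 N. Hold, then retreat to a viewing pose.

Request:
step_arm(series="1 0 0 0 0 0 0;1 0 0 0 0 0 0;1 0 0 0 0 0 0;1 0 0 0 0 0 0;1 0 0 0 0 0 0")

```text
time: 29.1
tool_pos: [467.6, 0.3, 203.5]
tcp_rot: [-3.141, 0.002, -3.141]
contact_force: [-0.6, -1.5, 6.6]
grip_width: 25.7
finger_force: 30.0
```

Request:
step_arm(series="1 0 0 -0.3 0 0 0;1 0 0 -0.7 0 0 0;1 -0.2 0.05 -0.7 0 0 0;1 -0.4 0.05 -0.7 0 0 0;1 -0.4 0.05 -0.7 0 0 0;1 -0.4 0.05 -0.7 0 0 0")

```text
time: 29.7
tool_pos: [498.6, 4.7, 257.9]
tcp_rot: [3.141, -0.001, -3.141]
contact_force: [-0.3, -0.1, -1.0]
grip_width: 25.4
finger_force: 30.0
```

```bash
cat > m.py <<'E'
from h import *
obs();c=cam('wrist')
for k,z in(('low',105),('mid',120),('tall',135)):
    for r in models.pinpoint(c,f'mould_{k}_spot')[:1]:
        p=np.array(r['position']);x,y=int(p[0]),int(p[1])
        g=cv2.cvtColor(c['frame'],cv2.COLOR_RGB2GRAY)[y-16:y+17,x-16:x+17];m=(g<90).astype(np.uint8)
        n,l,s,ce=cv2.connectedComponentsWithStats(m);i=min(range(1,n),key=lambda j:np.hypot(*(ce[j]-16))) if n>1 else 0
        b=ce[i]+[x-16,y-16];print(k,round(r['p'],2),p.round(),'blob',b.round(1),s[i][4],atz(c,p,z).round(1),atz(c,b,z).round(1))
E
python3 m.py
```

```text
{'time': 29.7, 'tool_pos': [498.558, 4.658, 257.872], 'tcp_rot': [3.141, -0.001, -3.141], 'joint_positions': [-0.145, 0.27, 1.539, 0.0, 1.334, -1.716], 'contact_force': [-0.301, -0.125, -1.022], 'grip_width': 25.38, 'finger_force': 30.0}
low 0.62 [272. 159.] blob [275.4 159.5] 144 [466.5  -1.7 105. ] [467.3   1.3 105. ]
mid 0.86 [387. 222.] blob [388.4 221.3] 136 [518.9  96.6 120. ] [517.8  97.8 120. ]
tall 0.95 [168. 211.] blob [170.9 210.2] 161 [504.7 -84.5 135. ] [504.1 -82.4 135. ]
```

Request:
step_arm(series="1 -0.24 0.85 0 0 0 0;1 -0.24 0.85 0 0 0 0;1 -0.24 0.85 0 0 0 0")

```text
time: 30.2
tool_pos: [518.3, 74.7, 258.2]
tcp_rot: [3.141, 0.0, -3.138]
contact_force: [-0.8, -0.3, -1.3]
grip_width: 25.5
finger_force: 30.0
```

Request:
step_arm(series="1 0 0.315 0.1 0 0 0;1 0 0.315 0.3 0 0 0;1 0 0.315 0.4 0 0 0;1 0 0.315 0.45 0 0 0;1 0 0.315 0.47 0 0 0;1 0 0.315 0.48 0 0 0;1 0 0.315 0.49 0 0 0;1 0 0.315 0.5 0 0 0;1 0 0.315 0.51 0 0 0;1 0 0.315 0.51 0 0 0;1 0 0.315 0.51 0 0 0")

```text
time: 31.3
tool_pos: [518.7, 97.7, 218.5]
tcp_rot: [-3.141, 0.002, -3.141]
contact_force: [-1.9, 0.2, 5.6]
grip_width: 25.7
finger_force: 30.0
```

Request:
step_arm(series="1 0 0 0 0 0 0;1 0 0 0 0 0 0;1 0 0 0 0 0 0;1 0 0 0 0 0 0;1 0 0 0 0 0 0")

```text
time: 31.8
tool_pos: [518.7, 97.7, 218.6]
tcp_rot: [-3.141, 0.002, -3.141]
contact_force: [-0.8, -0.2, 5.1]
grip_width: 25.4
finger_force: 30.0
```

Request:
step_arm(series="1 0 0 -0.3 0 0 0;1 0 0 -0.5 0 0 0;1 0.1 -0.5 -0.5 0 0 0;1 0.2 -0.95 -0.5 0 0 0;1 0.2 -0.95 -0.5 0 0 0;1 0.2 -0.95 -0.5 0 0 0;1 0.2 -0.95 -0.5 0 0 0")

```text
time: 32.5
tool_pos: [502.4, 22.5, 257.5]
tcp_rot: [3.141, 0.0, -3.141]
contact_force: [0.0, 0.6, -2.4]
grip_width: 25.3
finger_force: 30.0
```

```bash
python3 m.py
```

```text
{'time': 32.5, 'tool_pos': [502.405, 22.453, 257.453], 'tcp_rot': [3.141, 0.0, -3.141], 'joint_positions': [-0.108, 0.278, 1.529, 0.001, 1.334, -1.68], 'contact_force': [0.019, 0.558, -2.379], 'grip_width': 25.343, 'finger_force': 30.0}
low 0.56 [252. 155.] blob [254.2 154.9] 140 [467.4  -1.  105. ] [467.4   1.1 105. ]
mid 0.74 [367. 219.] blob [368.  216.9] 136 [519.5  97.  120. ] [517.8  97.8 120. ]
tall 0.88 [146. 204.] blob [147.9 205.4] 164 [503.  -83.7 135. ] [504.  -82.5 135. ]
```

Request:
step_arm(series="1 -0.03 -0.9 0 0 0 0;1 -0.03 -0.9 0 0 0 0;1 -0.03 -0.9 0 0 0 0")

```text
time: 33.0
tool_pos: [505.0, -52.1, 257.3]
tcp_rot: [-3.141, -0.0, 3.14]
contact_force: [0.5, 1.7, -1.4]
grip_width: 25.4
finger_force: 30.0
```

Request:
step_arm(series="1 0 -0.41 0 0 0 0;1 0 -0.41 0.15 0 0 0;1 0 -0.41 0.22 0 0 0;1 0 -0.41 0.26 0 0 0;1 0 -0.41 0.28 0 0 0;1 0 -0.41 0.29 0 0 0;1 0 -0.41 0.3 0 0 0;1 0 -0.41 0.31 0 0 0;1 0 -0.41 0.315 0 0 0;1 0 -0.41 0.315 0 0 0;1 0 -0.41 0.315 0 0 0")

```text
time: 34.1
tool_pos: [505.1, -82.7, 233.5]
tcp_rot: [3.141, 0.002, -3.141]
contact_force: [-0.6, 0.8, 6.5]
grip_width: 25.7
finger_force: 30.0
```

Request:
step_arm(series="1 0 0 0 0 0 0;1 0 0 0 0 0 0;1 0 0 0 0 0 0;1 0 0 0 0 0 0;1 0 0 0 0 0 0;1 0 0 -0.35 0 0 0;1 0 0 -0.35 0 0 0")

```text
time: 34.8
tool_pos: [506.2, -83.5, 263.4]
tcp_rot: [-3.14, 0.006, -3.141]
contact_force: [-0.6, -1.1, -0.2]
grip_width: 25.4
finger_force: 30.0
```

Request:
step_arm(series="1 -0.318 0.948 0 0 0 0;1 -0.318 0.948 0 0 0 0;1 -0.318 0.948 0 0 0 0")

```text
time: 35.1
tool_pos: [530.7, -4.2, 259.6]
tcp_rot: [3.14, 0.0, -3.138]
contact_force: [-0.1, -0.3, -0.8]
grip_width: 25.8
finger_force: 30.0
```

Request:
step_arm(series="1 -0.318 0.948 0 0 0 0;1 -0.318 0.948 0 0 0 0;1 -0.318 0.948 0 0 0 0")

```text
time: 35.4
tool_pos: [555.9, 71.2, 259.4]
tcp_rot: [3.141, -0.0, -3.138]
contact_force: [0.2, -1.2, -1.0]
grip_width: 25.5
finger_force: 30.0
```

Request:
step_arm(series="1 -0.318 0.948 0 0 0 0;1 -0.318 0.948 0 0 0 0;1 -0.318 0.948 0 0 0 0")

```text
time: 35.7
tool_pos: [581.3, 146.6, 259.3]
tcp_rot: [3.141, -0.001, -3.138]
contact_force: [0.3, -0.6, -1.1]
grip_width: 25.5
finger_force: 30.0
```

Request:
step_arm(series="1 -0.318 0.948 0 0 0 0;1 -0.318 0.948 0 0 0 0;1 -0.318 0.948 0 0 0 0")

```text
time: 36.0
tool_pos: [606.6, 222.0, 259.1]
tcp_rot: [3.141, -0.001, -3.139]
contact_force: [-1.4, -0.4, -1.1]
grip_width: 25.3
finger_force: 30.0
```

Request:
step_arm(series="1 -0.318 0.948 0 0 0 0;1 -0.318 0.948 0 0 0 0;1 -0.318 0.948 0 0 0 0;1 -0.318 0.948 0 0 0 0;1 -0.318 0.948 0 0 0 0;1 -0.318 0.948 0 0 0 0;1 -0.318 0.948 0 0 0 0")

```text
time: 36.7
tool_pos: [631.9, 295.0, 260.9]
tcp_rot: [-3.142, 0.0, 3.141]
contact_force: [-1.2, 0.9, -1.8]
grip_width: 25.5
finger_force: 30.0
```

```bash
python3 -c "
from h import *
obs();print(rel([632.2,296.6,116.3]))"
```

```text
{'time': 36.7, 'tool_pos': [631.903, 294.981, 260.857], 'tcp_rot': [-3.142, 0.0, 3.141], 'joint_positions': [0.327, 0.666, 0.892, -0.0, 1.583, -1.243], 'contact_force': [-1.157, 0.888, -1.826], 'grip_width': 25.497, 'finger_force': 30.0}
[-0.003  0.02   1.807]
```

Request:
step_arm(series="1 -0.003 0.02 0.2 0 0 0;1 -0.003 0.02 0.5 0 0 0;1 -0.003 0.02 0.7 0 0 0;1 -0.003 0.02 0.9 0 0 0;1 -0.003 0.02 0.9 0 0 0")

```text
time: 37.2
tool_pos: [630.9, 296.9, 185.8]
tcp_rot: [-3.14, -0.005, 3.141]
contact_force: [-0.6, 0.2, -1.0]
grip_width: 25.4
finger_force: 30.0
```

Request:
step_arm(series="1 0 0 0.3 0 0 0;1 0 0 0.5 0 0 0;1 0 0 0.7 0 0 0;1 0 0 0.8 0 0 0;1 0 0 0.86 0 0 0;1 0 0 0.88 0 0 0;1 0 0 0.88 0 0 0")

```text
time: 37.9
tool_pos: [632.4, 297.9, 118.7]
tcp_rot: [3.141, 0.001, -3.141]
contact_force: [-0.1, -0.8, -1.4]
grip_width: 25.2
finger_force: 30.0
```

Request:
step_arm(series="1 0 -0.012 0.02 0 0 0;1 0 -0.012 0.025 0 0 0;-1 0 -0.012 0.025 0 0 0;-1 0 -0.012 0.025 0 0 0;-1 0 -0.012 0.025 0 0 0;-1 0 -0.012 0.025 0 0 0;-1 0 -0.012 0.025 0 0 0;-1 0 -0.012 0.025 0 0 0;-1 0 -0.012 0.025 0 0 0;-1 0 -0.012 0.025 0 0 0")

```text
time: 38.9
tool_pos: [632.0, 296.9, 115.9]
tcp_rot: [3.142, 0.0, -3.141]
contact_force: [-0.1, -0.4, -1.0]
grip_width: 85.0
finger_force: 0.0
```

Request:
step_arm(series="-1 0 0 -0.5 0 0 0;-1 0 0 -0.9 0 0 0;-1 0 0 -0.9 0 0 0;-1 0 0 -0.9 0 0 0")

```text
time: 39.3
tool_pos: [632.2, 297.0, 188.7]
tcp_rot: [3.141, 0.002, -3.141]
contact_force: [-0.5, 0.4, -0.6]
grip_width: 91.9
finger_force: 0.0
```

Request:
step_arm(series="-1 0.9 -0.3 -0.9 0 0 0;-1 0.9 -0.3 -0.9 0 0 0;-1 0.9 -0.3 -0.9 0 0 0;-1 0.9 -0.3 -0.9 0 0 0")

```text
time: 39.7
tool_pos: [559.5, 272.8, 260.3]
tcp_rot: [3.141, 0.001, -3.141]
contact_force: [0.1, -0.3, -1.0]
grip_width: 91.9
finger_force: 0.0
```

```bash
python3 b.py w5 probe_grip:135;python3 - <<'E'
from h import *
c=cam('wrist');v,u=np.mgrid[0:420,0:560];z=c['depth']
d=np.stack([(u-c['cx'])/c['f'],(v-c['cy'])/c['f'],np.ones_like(u)],-1)*z[...,None]
P=(d@c['T'][:3,:3].T+c['T'][:3,3]).reshape(-1,3)
for lo,hi in((166,180),(120,165),(82,100)):
    k=P[(P[:,2]>lo)&(P[:,2]<hi)&(np.hypot(P[:,0]-628,P[:,1]-300)<40)]
    if len(k): print(lo,k.mean(0).round(1),np.percentile(k,[3,97],0).round(1),len(k))
c=cam('top')
for k,z in(('probe_grip',135),('board_top',20)):
    for r in models.pinpoint(c,k)[:1]: print(k,r['p'],atz(c,r['position'],z))
f=c['frame'].astype(int);m=((f[...,0]-f[...,2]>40)).astype(np.uint8);m[:, :330]=0;m[:225]=0;m[305:]=0;m[:,460:]=0
n,l,s,ce=cv2.connectedComponentsWithStats(m);i=1+np.argmax(s[1:,4]);q=np.argwhere(l==i)[:,::-1]
w=np.array([atz(c,p,20)[:2] for p in q],np.float32);print(cv2.minAreaRect(w),len(q))
E
```

```text
{'time': 39.7, 'tool_pos': [559.49, 272.776, 260.305], 'tcp_rot': [3.141, 0.001, -3.141], 'joint_positions': [0.331, 0.506, 1.174, 0.0, 1.461, -1.241], 'contact_force': [0.061, -0.305, -0.991], 'grip_width': 91.905, 'finger_force': 0.0}
[486. 272. 419.]
probe_grip 0.6 [310. 284.] [631.6 299.4 135. ] [619.6 297.2 158.3]
166 [619.1 296.4 166.8] [[618.5 291.8 166.1]
 [619.5 300.2 167.9]] 15
120 [621.1 295.7 142.9] [[618.5 285.  121.4]
 [627.9 307.5 163.2]] 668
82 [622.4 295.4  93.1] [[609.  275.2  84. ]
 [643.5 317.5  96.2]] 1093
probe_grip 0.5 [635.63359327 304.32251692 135.        ]
((444.0267333984375, -378.6667785644531), (300.7668151855469, 158.99826049804688), 86.65933990478516) 5655
```

Request:
step_arm(series="-1 0.17 -0.85 0 0 0 0;-1 0.17 -0.85 0 0 0 0;-1 0.17 -0.85 0 0 0 0")

```text
time: 40.3
tool_pos: [546.4, 202.6, 259.4]
tcp_rot: [-3.141, -0.001, 3.139]
contact_force: [0.8, 0.9, 0.1]
grip_width: 91.5
finger_force: 0.0
```

Request:
step_arm(series="-1 0.17 -0.85 0 0 0 0;-1 0.17 -0.85 0 0 0 0;-1 0.17 -0.85 0 0 0 0")

```text
time: 40.6
tool_pos: [533.0, 135.4, 259.6]
tcp_rot: [-3.141, -0.001, 3.14]
contact_force: [-0.1, 0.4, -0.6]
grip_width: 92.2
finger_force: 0.0
```

Request:
step_arm(series="-1 0.17 -0.85 0 0 0 0;-1 0.17 -0.85 0 0 0 0;-1 0.17 -0.85 0 0 0 0")

```text
time: 40.9
tool_pos: [519.7, 68.1, 259.7]
tcp_rot: [3.141, -0.0, 3.14]
contact_force: [-0.1, -0.3, 0.1]
grip_width: 92.1
finger_force: 0.0
```

Request:
step_arm(series="-1 0.17 -0.85 0 0 0 0;-1 0.17 -0.85 0 0 0 0;-1 0.17 -0.85 0 0 0 0;-1 0.17 -0.85 0 0 0 0;-1 0.17 -0.85 0 0 0 0")

```text
time: 41.4
tool_pos: [506.3, 2.5, 259.8]
tcp_rot: [3.141, 0.0, -3.14]
contact_force: [0.9, 1.0, -0.4]
grip_width: 91.7
finger_force: 0.0
```

```bash
cat > t.py <<'E'
from h import *
import sys
base=float(sys.argv[1]) if len(sys.argv)>1 else 75
obs();c=cam('wrist');save(c,'t');v,u=np.mgrid[0:420,0:560];z=c['depth']
d=np.stack([(u-c['cx'])/c['f'],(v-c['cy'])/c['f'],np.ones_like(u)],-1)*z[...,None]
P=d@c['T'][:3,:3].T+c['T'][:3,3]
for k,h in(('low',30),('mid',45),('tall',60)):
    m=((abs(P[...,2]-base-h)<4)&(v<262)&(z>0)).astype(np.uint8);m=cv2.morphologyEx(m,cv2.MORPH_OPEN,np.ones((3,3)))
    n,l,s,ce=cv2.connectedComponentsWithStats(m)
    for i in range(1,n):
        if s[i][4]>700: 
            q=P[l==i];r=cv2.minAreaRect(q[:,:2].astype(np.float32));print(k,s[i][4],'z',q[:,2].mean().round(1),np.round(r[0],1),np.round(r[1],1),round(r[2],1))
E
python3 t.py; python3 m.py
```

```text
{'time': 41.4, 'tool_pos': [506.262, 2.462, 259.773], 'tcp_rot': [3.141, 0.0, -3.14], 'joint_positions': [-0.147, 0.283, 1.516, 0.001, 1.343, -1.72], 'contact_force': [0.867, 0.953, -0.447], 'grip_width': 91.719, 'finger_force': 0.0}
low 6053 z 105.2 [467.1   1.5] [86.  52.3] 20.6
mid 3408 z 120.2 [517.1  97.5] [56.8 56.7] 89.9
tall 4016 z 135.2 [503.5 -81.9] [52.3 52.3] 75.8
{'time': 41.45, 'tool_pos': [506.132, 2.364, 259.794], 'tcp_rot': [3.141, 0.0, -3.139], 'joint_positions': [-0.147, 0.282, 1.517, 0.001, 1.343, -1.72], 'contact_force': [-0.375, 0.346, 0.497], 'grip_width': 91.86, 'finger_force': 0.0}
low 0.82 [274. 149.] blob [278.1 150.1] 177 [466.1  -2.  105. ] [467.3   1.3 105. ]
mid 0.6 [392. 214.] blob [391.1 212. ] 171 [519.6  98.7 120. ] [517.7  97.8 120. ]
tall 0.61 [172. 197.] blob [173.5 200. ] 198 [501.7 -83.5 135. ] [504.  -82.5 135. ]
```

View pics/t.png

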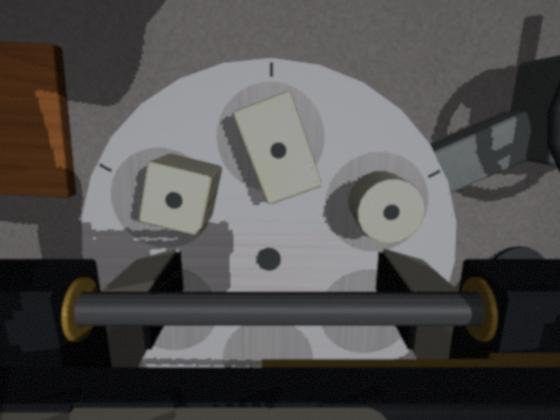

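Request:
step_arm(series="-1 0.03 -1 0 0 0 0.2895;-1 0.03 -1 0 0 0 0.2895;-1 0.03 -1 0 0 0 0.2895;-1 0.03 -1 0 0 0 0.2895;-1 0.03 -1 0 0 0 0.2895;-1 0.03 -1 0 0 0 0.2895;-1 0.03 -1 0 0 0 0.2895;-1 0.03 -1 0 0 0 0.2895;-1 0.03 -1 0 0 0 0.2895;-1 0.03 -1 0 0 0 0.2895;-1 0.03 -1 0 0 0 0.2895;-1 0.03 -1 0 0 0 0.2895;-1 0.03 -1 0 0 0 0.2895;-1 0.03 -1 0 0 0 0.2895;-1 0.03 -1 0 0 0 0.2895")

```text
time: 43.15
tool_pos: [503.4, -79.1, 259.9]
tcp_rot: [3.142, -0.0, 1.326]
contact_force: [0.4, 0.1, 0.2]
grip_width: 91.6
finger_force: 0.0
```

```bash
python3 -c "
from h import *
obs();print(rel([503.7,-82.2,91]))"; python3 t.py
```

```text
{'time': 43.15, 'tool_pos': [503.355, -79.107, 259.911], 'tcp_rot': [3.142, -0.0, 1.326], 'joint_positions': [-0.306, 0.289, 1.507, 0.0, 1.345, -0.062], 'contact_force': [0.369, 0.098, 0.231], 'grip_width': 91.605, 'finger_force': 0.0}
[-0.037  0.014  2.111]
{'time': 43.15, 'tool_pos': [503.355, -79.107, 259.911], 'tcp_rot': [3.142, -0.0, 1.326], 'joint_positions': [-0.306, 0.289, 1.507, 0.0, 1.345, -0.062], 'contact_force': [0.369, 0.098, 0.231], 'grip_width': 91.605, 'finger_force': 0.0}
low 6517 z 105.1 [467.6   1.4] [86.  52.5] 20.1
tall 3934 z 135.1 [504.2 -81.9] [51.8 52. ] 76.2
```

Request:
step_arm(series="-1 -0.035 0.016 0.9 0 0 0;-1 -0.035 0.016 0.9 0 0 0;-1 -0.035 0.016 0.9 0 0 0")

```text
time: 43.5
tool_pos: [502.0, -81.7, 185.0]
tcp_rot: [-3.135, -0.0, 1.324]
contact_force: [0.3, -0.1, 0.3]
grip_width: 92.1
finger_force: 0.0
```

Request:
step_arm(series="-1 0 0 0.4 0 0 0;-1 0 0 0.7 0 0 0;-1 0 0 0.9 0 0 0;-1 0 0 0.9 0 0 0")

```text
time: 43.9
tool_pos: [503.6, -82.1, 115.4]
tcp_rot: [-3.14, -0.0, 1.324]
contact_force: [0.2, 0.0, -0.7]
grip_width: 91.7
finger_force: 0.0
```

Request:
step_arm(series="-1 0 0 0.31 0 0 0;-1 0 0 0.31 0 0 0;1 0 0 0.31 0 0 0;1 0 0 0.31 0 0 0;1 0 0 0.31 0 0 0;1 0 0 0.31 0 0 0;1 0 0 0.31 0 0 0;1 0 0 0.31 0 0 0;1 0 0 0.31 0 0 0;1 0 0 0.31 0 0 0")

```text
time: 44.9
tool_pos: [503.8, -82.1, 91.4]
tcp_rot: [-3.141, -0.0, 1.323]
contact_force: [-2.5, 0.5, 5.3]
grip_width: 51.9
finger_force: 30.0
```

Request:
step_arm(series="1 0 0 -0.3 0 0 0;1 0 0 -1 0 0 0;1 0 0 -1 0 0 0;1 0 0 -1 0 0 0")

```text
time: 45.3
tool_pos: [504.6, -82.4, 172.1]
tcp_rot: [3.139, 0.0, 1.323]
contact_force: [0.1, -0.9, -3.4]
grip_width: 52.0
finger_force: 30.0
```

Request:
step_arm(series="1 -0.976 0.08 0 0 0 0;1 -0.976 0.08 0 0 0 0;1 -0.976 0.08 0 0 0 0")

```text
time: 45.6
tool_pos: [489.6, -162.1, 168.9]
tcp_rot: [-3.138, 0.0, 1.32]
contact_force: [0.4, 0.8, -3.0]
grip_width: 51.8
finger_force: 30.0
```

Request:
step_arm(series="1 -0.976 0.08 0 0 0 0;1 -0.976 0.08 0 0 0 0;1 -0.976 0.08 0 0 0 0")

```text
time: 45.9
tool_pos: [476.9, -239.0, 169.0]
tcp_rot: [-3.139, -0.0, 1.32]
contact_force: [-0.1, 0.8, -3.5]
grip_width: 51.8
finger_force: 30.0
```

Request:
step_arm(series="1 -0.976 0.08 0 0 0 0;1 -0.976 0.08 0 0 0 0;1 -0.976 0.08 0 0 0 0")

```text
time: 46.2
tool_pos: [464.2, -315.8, 169.2]
tcp_rot: [-3.14, -0.001, 1.32]
contact_force: [0.1, 0.1, -3.5]
grip_width: 52.1
finger_force: 30.0
```

Request:
step_arm(series="1 -0.976 0.08 0 0 0 0;1 -0.976 0.08 0 0 0 0;1 -0.976 0.08 0 0 0 0")

```text
time: 46.5
tool_pos: [451.5, -392.7, 169.3]
tcp_rot: [-3.14, -0.001, 1.32]
contact_force: [-0.2, 0.7, -2.0]
grip_width: 51.8
finger_force: 30.0
```

Request:
step_arm(series="1 -0.976 0.08 0 0 0 -0.03;1 -0.976 0.08 0 0 0 -0.03;1 -0.976 0.08 0 0 0 -0.03;1 -0.976 0.08 0 0 0 -0.03;1 -0.976 0.08 0 0 0 -0.03")

```text
time: 47.0
tool_pos: [439.9, -466.2, 170.3]
tcp_rot: [-3.141, -0.002, 1.513]
contact_force: [0.0, 0.9, -3.1]
grip_width: 51.9
finger_force: 30.0
```

```bash
python3 -c "
from h import *
obs();print(rel([438.8,-468.5,37]))"; python3 b.py w6 board_top:20
```

```text
{'time': 47.0, 'tool_pos': [439.851, -466.159, 170.326], 'tcp_rot': [-3.141, -0.002, 1.513], 'joint_positions': [-0.934, 0.601, 1.257, 0.001, 1.286, -0.876], 'contact_force': [0.001, 0.855, -3.058], 'grip_width': 51.854, 'finger_force': 30.0}
[-0.034 -0.01   1.667]
{'time': 47.0, 'tool_pos': [439.851, -466.159, 170.326], 'tcp_rot': [-3.141, -0.002, 1.513], 'joint_positions': [-0.934, 0.601, 1.257, 0.001, 1.286, -0.876], 'contact_force': [0.001, 0.855, -3.058], 'grip_width': 51.854, 'finger_force': 30.0}
[ 445. -393.  329.]
board_top 0.57 [272.  90.] [ 439.4 -378.1   20. ] [ 439.4 -378.1   20.2]
```

View pics/w6.png

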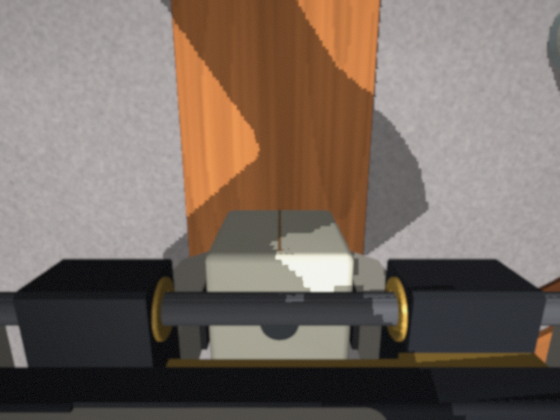

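Request:
step_arm(series="1 -0.02 -0.01 0.4 0 0 0;1 -0.02 -0.01 0.9 0 0 0;1 -0.02 -0.01 0.9 0 0 0;1 -0.02 -0.01 0.9 0 0 0")

```text
time: 47.5
tool_pos: [438.6, -469.3, 99.4]
tcp_rot: [-3.141, -0.001, 1.512]
contact_force: [0.4, 0.0, -2.5]
grip_width: 52.2
finger_force: 30.0
```

Request:
step_arm(series="1 0 0 0.4 0 0 0;1 0 0 0.6 0 0 0;1 0 0 0.7 0 0 0;1 0 0 0.75 0 0 0;1 0 0 0.76 0 0 0;1 0 0 0.77 0 0 0;1 0 0 0.77 0 0 0;1 0 0 0.77 0 0 0")

```text
time: 48.3
tool_pos: [438.5, -470.4, 38.1]
tcp_rot: [3.141, 0.001, 1.511]
contact_force: [-0.1, 0.9, -2.3]
grip_width: 51.9
finger_force: 30.0
```

Request:
step_arm(series="1 0 0 0.02 0 0 0;1 0 0 0.02 0 0 0;-1 0 0 0.02 0 0 0;-1 0 0 0.02 0 0 0;-1 0 0 0.02 0 0 0;-1 0 0 0.02 0 0 0;-1 0 0 0.02 0 0 0;-1 0 0 0.02 0 0 0;-1 0 0 -0.5 0 0 0;-1 0 0 -1 0 0 0;-1 0 0 -1 0 0 0;-1 0 0 -1 0 0 0")

```text
time: 49.5
tool_pos: [438.6, -470.4, 118.5]
tcp_rot: [3.14, 0.002, 1.512]
contact_force: [-0.0, -0.3, -0.3]
grip_width: 91.5
finger_force: 0.0
```

Request:
step_arm(series="-1 0 0 -1 0 0 0;-1 0 0 -1 0 0 0;-1 0 0 -1 0 0 0;-1 0 0 -1 0 0 0")

```text
time: 49.9
tool_pos: [438.0, -469.7, 196.4]
tcp_rot: [-3.141, -0.001, 1.511]
contact_force: [-0.1, 1.7, -0.1]
grip_width: 91.4
finger_force: 0.0
```

```bash
cp pics/t.png pics/t_old.png; python3 t.py 20; python3 -c "
from h import *
print(rel([516,85,230]))"
```

```text
{'time': 49.9, 'tool_pos': [438.003, -469.712, 196.367], 'tcp_rot': [-3.141, -0.001, 1.511], 'joint_positions': [-0.94, 0.583, 1.215, 0.0, 1.345, -0.88], 'contact_force': [-0.111, 1.722, -0.052], 'grip_width': 91.396, 'finger_force': 0.0}
tall 4156 z 80.1 [ 439.5 -470.2] [51.4 52.1] 86.6
[ 6.976  0.565 -0.415]
```

Tall mould stands flat on the board (top at 80 mm). Now to the round one.

Request:
step_arm(series="-1 0.997 0.081 -0.06 0 0 0;-1 0.997 0.081 -0.06 0 0 0;-1 0.997 0.081 -0.06 0 0 0")

```text
time: 50.25
tool_pos: [449.5, -386.7, 200.4]
tcp_rot: [-3.139, -0.004, 1.515]
contact_force: [-0.5, 0.2, 0.4]
grip_width: 91.7
finger_force: 0.0
```

Request:
step_arm(series="-1 0.997 0.081 -0.06 0 0 0;-1 0.997 0.081 -0.06 0 0 0;-1 0.997 0.081 -0.06 0 0 0")

```text
time: 50.55
tool_pos: [460.6, -308.4, 205.8]
tcp_rot: [-3.139, -0.003, 1.515]
contact_force: [0.2, -1.3, 0.1]
grip_width: 92.4
finger_force: 0.0
```

Request:
step_arm(series="-1 0.997 0.081 -0.06 0 0 0;-1 0.997 0.081 -0.06 0 0 0;-1 0.997 0.081 -0.06 0 0 0")

```text
time: 50.85
tool_pos: [471.8, -230.2, 210.9]
tcp_rot: [-3.14, -0.002, 1.514]
contact_force: [-0.5, -0.4, 0.0]
grip_width: 92.0
finger_force: 0.0
```

Request:
step_arm(series="-1 0.997 0.081 -0.06 0 0 0;-1 0.997 0.081 -0.06 0 0 0;-1 0.997 0.081 -0.06 0 0 0")

```text
time: 51.15
tool_pos: [483.3, -151.8, 216.0]
tcp_rot: [-3.14, -0.001, 1.514]
contact_force: [0.0, -1.2, -0.6]
grip_width: 91.7
finger_force: 0.0
```

Request:
step_arm(series="-1 0.997 0.081 -0.06 0 0 0;-1 0.997 0.081 -0.06 0 0 0;-1 0.997 0.081 -0.06 0 0 0")

```text
time: 51.45
tool_pos: [494.8, -73.1, 220.9]
tcp_rot: [-3.141, -0.0, 1.514]
contact_force: [-0.2, -0.7, 0.6]
grip_width: 91.6
finger_force: 0.0
```

Request:
step_arm(series="-1 0.997 0.081 -0.06 0 0 0;-1 0.997 0.081 -0.06 0 0 0;-1 0.997 0.081 -0.06 0 0 0")

```text
time: 51.75
tool_pos: [506.2, 5.8, 225.8]
tcp_rot: [-3.141, -0.0, 1.514]
contact_force: [0.3, -1.1, 0.0]
grip_width: 92.0
finger_force: 0.0
```

Request:
step_arm(series="-1 0.997 0.081 -0.06 0 0 0;-1 0.997 0.081 -0.06 0 0 0;-1 0.997 0.081 -0.06 0 0 0;-1 0.997 0.081 -0.06 0 0 0;-1 0.997 0.081 -0.06 0 0 0")

```text
time: 52.25
tool_pos: [516.9, 82.4, 230.6]
tcp_rot: [-3.141, 0.001, 1.51]
contact_force: [-0.8, 0.0, -1.0]
grip_width: 91.7
finger_force: 0.0
```

```bash
python3 t.py; python3 -c "
from h import *
print(rel([517.4,97.6,83]))"
```

```text
{'time': 52.25, 'tool_pos': [516.871, 82.387, 230.601], 'tcp_rot': [-3.141, 0.001, 1.51], 'joint_positions': [0.012, 0.337, 1.521, -0.001, 1.285, 0.073], 'contact_force': [-0.771, 0.033, -1.012], 'grip_width': 91.726, 'finger_force': 0.0}
mid 4360 z 120.2 [517.9  98.2] [56.5 56.7] 37.9
[ 0.189 -0.003  1.846]
```

Request:
step_arm(series="-1 0.165 0.01 0 0 0 0;-1 0.165 0.01 0.5 0 0 0;-1 0.165 0.01 0.9 0 0 0;-1 0.165 0.01 0.9 0 0 0;-1 0.165 0.01 0.9 0 0 0")

```text
time: 52.8
tool_pos: [518.5, 97.7, 159.7]
tcp_rot: [-3.141, -0.0, 1.511]
contact_force: [0.5, -0.2, 0.8]
grip_width: 91.7
finger_force: 0.0
```

Request:
step_arm(series="-1 0 0 0.4 0 0 0;-1 0 0 0.7 0 0 0;-1 0 0 0.9 0 0 0;-1 0 0 0.94 0 0 0;-1 0 0 0.94 0 0 0;1 0 0 0.94 0 0 0;1 0 0 0.94 0 0 0;1 0 0 0.94 0 0 0;1 0 0 0.94 0 0 0;1 0 0 0.94 0 0 0;1 0 0 0.94 0 0 0;1 0 0 0.94 0 0 0;1 0 0 0.94 0 0 0")

```text
time: 54.1
tool_pos: [518.1, 97.7, 84.2]
tcp_rot: [-3.141, -0.0, 1.512]
contact_force: [-2.1, 0.3, 5.1]
grip_width: 57.5
finger_force: 30.0
```

Request:
step_arm(series="1 0 0 -0.3 0 0 0;1 0 0 -0.9 0 0 0;1 0 0 -0.9 0 0 0;1 0 0 -0.9 0 0 0;1 0 0 -0.9 0 0 0")

```text
time: 54.6
tool_pos: [517.3, 97.6, 154.5]
tcp_rot: [-3.139, 0.0, 1.511]
contact_force: [0.6, 0.3, -1.5]
grip_width: 57.7
finger_force: 30.0
```

```bash
python3 -c "
from h import *
obs();print(rel([444,-378.7,155]))"
```

```text
{'time': 54.6, 'tool_pos': [517.285, 97.625, 154.451], 'tcp_rot': [-3.139, 0.0, 1.511], 'joint_positions': [0.041, 0.416, 1.626, 0.0, 1.103, 0.1], 'contact_force': [0.569, 0.279, -1.485], 'grip_width': 57.682, 'finger_force': 29.999}
[-5.998e+00 -5.610e-01 -4.000e-03]
```

Request:
step_arm(series="1 -1 -0.0935 0 0 0 0;1 -1 -0.0935 0 0 0 0;1 -1 -0.0935 0 0 0 0")

```text
time: 54.9
tool_pos: [504.6, 15.4, 154.1]
tcp_rot: [-3.138, 0.001, 1.508]
contact_force: [-0.1, 1.1, -1.8]
grip_width: 57.7
finger_force: 30.0
```

Request:
step_arm(series="1 -1 -0.0935 0 0 0 0;1 -1 -0.0935 0 0 0 0;1 -1 -0.0935 0 0 0 0")

```text
time: 55.2
tool_pos: [492.9, -63.6, 154.5]
tcp_rot: [-3.139, 0.0, 1.508]
contact_force: [0.7, 0.6, -2.7]
grip_width: 57.4
finger_force: 30.0
```

Request:
step_arm(series="1 -1 -0.0935 0 0 0 0;1 -1 -0.0935 0 0 0 0;1 -1 -0.0935 0 0 0 0")

```text
time: 55.5
tool_pos: [481.1, -142.5, 154.7]
tcp_rot: [-3.14, -0.0, 1.508]
contact_force: [0.3, 1.0, -2.3]
grip_width: 57.3
finger_force: 30.0
```

Request:
step_arm(series="1 -1 -0.0935 0 0 0 0;1 -1 -0.0935 0 0 0 0;1 -1 -0.0935 0 0 0 0")

```text
time: 55.8
tool_pos: [469.2, -221.7, 154.9]
tcp_rot: [-3.141, -0.0, 1.509]
contact_force: [0.6, 0.9, -1.9]
grip_width: 57.7
finger_force: 30.0
```

Request:
step_arm(series="1 -1 -0.0935 0 0 0 0;1 -1 -0.0935 0 0 0 0;1 -1 -0.0935 0 0 0 0")

```text
time: 56.1
tool_pos: [457.2, -300.9, 154.9]
tcp_rot: [-3.141, -0.0, 1.509]
contact_force: [0.1, 1.1, -1.7]
grip_width: 57.8
finger_force: 30.0
```

Request:
step_arm(series="1 -1 -0.0935 0 0 0 0;1 -1 -0.0935 0 0 0 0;1 -1 -0.0935 0 0 0 0;1 -1 -0.0935 0 0 0 0;1 -1 -0.0935 0 0 0 0;1 -1 -0.0935 0 0 0 0")

```text
time: 56.7
tool_pos: [445.6, -376.9, 155.8]
tcp_rot: [-3.141, -0.001, 1.513]
contact_force: [-0.5, -0.1, -2.5]
grip_width: 57.6
finger_force: 30.0
```

```bash
python3 -c "
from h import *
obs();print(rel([444,-378.7,29.3]))"
```

```text
{'time': 56.7, 'tool_pos': [445.561, -376.949, 155.773], 'tcp_rot': [-3.141, -0.001, 1.513], 'joint_positions': [-0.834, 0.511, 1.46, 0.001, 1.172, -0.776], 'contact_force': [-0.523, -0.069, -2.465], 'grip_width': 57.638, 'finger_force': 29.999}
[-0.025 -0.018  1.581]
```

Request:
step_arm(series="1 -0.01 -0.01 0.4 0 0 0;1 -0.01 -0.01 0.8 0 0 0;1 -0.01 -0.01 0.9 0 0 0;1 -0.01 -0.01 0.9 0 0 0")

```text
time: 57.1
tool_pos: [443.9, -378.3, 83.0]
tcp_rot: [-3.14, -0.002, 1.512]
contact_force: [1.1, 0.1, -2.3]
grip_width: 57.6
finger_force: 30.0
```

Request:
step_arm(series="1 0 0 0.3 0 0 0;1 0 0 0.5 0 0 0;1 0 0 0.6 0 0 0;1 0 0 0.64 0 0 0;1 0 0 0.66 0 0 0;1 0 0 0.67 0 0 0;1 0 0 0.67 0 0 0;1 0 0 0.67 0 0 0")

```text
time: 57.9
tool_pos: [444.4, -379.8, 30.8]
tcp_rot: [3.141, 0.001, 1.511]
contact_force: [0.2, 0.1, -2.5]
grip_width: 57.7
finger_force: 30.0
```

Request:
step_arm(series="1 0 0 0.015 0 0 0;1 0 0 0.02 0 0 0;-1 0 0 0.02 0 0 0;-1 0 0 0.02 0 0 0;-1 0 0 0.02 0 0 0;-1 0 0 0.02 0 0 0;-1 0 0 0.02 0 0 0;-1 0 0 0.02 0 0 0;-1 0 0 -0.5 0 0 0;-1 0 0 -1 0 0 0;-1 0 0 -1 0 0 0;-1 0 0 -1 0 0 0")

```text
time: 59.1
tool_pos: [444.4, -379.9, 111.2]
tcp_rot: [3.14, 0.001, 1.511]
contact_force: [-0.6, -0.3, -1.1]
grip_width: 91.7
finger_force: 0.0
```

Request:
step_arm(series="-1 0 0 -1 0 0 0;-1 0 0 -1 0 0 0;-1 0 0 -1 0 0 0;-1 0 0 -1 0 0 0")

```text
time: 59.5
tool_pos: [443.8, -379.2, 189.1]
tcp_rot: [-3.141, -0.001, 1.511]
contact_force: [0.5, -0.3, -0.6]
grip_width: 91.4
finger_force: 0.0
```

```bash
python3 t.py 20; python3 -c "
from h import *
print(rel([467,-10,210]))"
```

```text
{'time': 59.5, 'tool_pos': [443.769, -379.165, 189.149], 'tcp_rot': [-3.141, -0.001, 1.511], 'joint_positions': [-0.838, 0.48, 1.413, 0.0, 1.249, -0.779], 'contact_force': [0.486, -0.279, -0.623], 'grip_width': 91.398, 'finger_force': 0.0}
mid 3831 z 65.2 [ 445.  -379.5] [56.7 56.6] 88.1
[ 4.62  0.02 -0.26]
```

Request:
step_arm(series="-1 0.95 0.004 -0.05 0 0 0;-1 0.95 0.004 -0.05 0 0 0;-1 0.95 0.004 -0.05 0 0 0")

```text
time: 59.85
tool_pos: [448.3, -300.0, 192.3]
tcp_rot: [-3.138, -0.004, 1.514]
contact_force: [-0.6, -0.2, 1.1]
grip_width: 91.5
finger_force: 0.0
```

Request:
step_arm(series="-1 0.95 0.004 -0.05 0 0 0;-1 0.95 0.004 -0.05 0 0 0;-1 0.95 0.004 -0.05 0 0 0")

```text
time: 60.15
tool_pos: [453.2, -225.3, 196.9]
tcp_rot: [-3.139, -0.002, 1.514]
contact_force: [-0.5, 0.2, 0.1]
grip_width: 91.9
finger_force: 0.0
```

Request:
step_arm(series="-1 0.95 0.004 -0.05 0 0 0;-1 0.95 0.004 -0.05 0 0 0;-1 0.95 0.004 -0.05 0 0 0")

```text
time: 60.45
tool_pos: [458.3, -150.3, 201.3]
tcp_rot: [-3.14, -0.001, 1.514]
contact_force: [0.7, -1.2, 1.1]
grip_width: 92.2
finger_force: 0.0
```

Request:
step_arm(series="-1 0.95 0.004 -0.05 0 0 0;-1 0.95 0.004 -0.05 0 0 0;-1 0.95 0.004 -0.05 0 0 0")

```text
time: 60.75
tool_pos: [463.5, -75.2, 205.6]
tcp_rot: [-3.14, -0.001, 1.514]
contact_force: [-0.4, -1.5, -0.2]
grip_width: 91.6
finger_force: 0.0
```

Request:
step_arm(series="-1 0.82 0.004 -0.05 0 0 0.1842;-1 0.82 0.004 -0.05 0 0 0.1842;-1 0.82 0.004 -0.05 0 0 0.1842;-1 0.82 0.004 -0.05 0 0 0.1842;-1 0.82 0.004 -0.05 0 0 0.1842;-1 0.82 0.004 -0.05 0 0 0.1842;-1 0.82 0.004 -0.05 0 0 0.1842;-1 0.82 0.004 -0.05 0 0 0.1842;-1 0.82 0.004 -0.05 0 0 0.1842;-1 0.82 0.004 -0.05 0 0 0.1842")

```text
time: 61.75
tool_pos: [467.8, -12.0, 209.7]
tcp_rot: [-3.141, 0.001, 0.356]
contact_force: [-1.5, -0.2, -0.4]
grip_width: 91.7
finger_force: 0.0
```

```bash
python3 t.py; python3 -c "
from h import *
print(rel([467.5,1.5,79]))"
```

```text
{'time': 61.75, 'tool_pos': [467.84, -11.974, 209.699], 'tcp_rot': [-3.141, 0.001, 0.356], 'joint_positions': [-0.189, 0.254, 1.7, -0.0, 1.188, 1.025], 'contact_force': [-1.494, -0.185, -0.362], 'grip_width': 91.669, 'finger_force': 0.0}
low 7594 z 105.1 [467.9   1.1] [85.6 52.1] 20.4
[ 0.055 -0.156  1.636]
```

Request:
step_arm(series="-1 0.055 -0.155 0.2 0 0 0;-1 0.055 -0.155 0.6 0 0 0;-1 0.055 -0.155 0.9 0 0 0;-1 0.055 -0.155 0.9 0 0 0")

```text
time: 62.2
tool_pos: [465.5, 2.5, 135.6]
tcp_rot: [-3.139, 0.006, 0.356]
contact_force: [0.2, -0.3, 0.2]
grip_width: 91.7
finger_force: 0.0
```

Request:
step_arm(series="-1 0 0 0.3 0 0 0;-1 0 0 0.55 0 0 0;-1 0 0 0.68 0 0 0;-1 0 0 0.72 0 0 0;-1 0 0 0.73 0 0 0;-1 0 0 0.73 0 0 0;1 0 0 0.73 0 0 0;1 0 0 0.73 0 0 0;1 0 0 0.73 0 0 0;1 0 0 0.73 0 0 0;1 0 0 0.73 0 0 0;1 0 0 0.73 0 0 0;1 0 0 0.73 0 0 0;1 0 0 0.73 0 0 0;1 0 0 0.73 0 0 0")

```text
time: 63.7
tool_pos: [467.5, 2.4, 79.9]
tcp_rot: [-3.142, -0.0, 0.354]
contact_force: [-0.1, 0.1, 1.2]
grip_width: 52.0
finger_force: 30.0
```

Request:
step_arm(series="1 0 0 -0.3 0 0 0;1 0 0 -0.9 0 0 0;1 0 0 -0.9 0 0 0;1 0 0 -0.9 0 0 0;1 0 0 -0.9 0 0 0")

```text
time: 64.2
tool_pos: [466.5, 2.6, 150.7]
tcp_rot: [-3.14, 0.002, 0.354]
contact_force: [-0.3, 1.0, -2.2]
grip_width: 51.8
finger_force: 30.0
```

```bash
python3 -c "
from h import *
obs();print(rel([449.1,-290.8,150]))"
```

```text
{'time': 64.2, 'tool_pos': [466.503, 2.624, 150.738], 'tcp_rot': [-3.14, 0.002, 0.354], 'joint_positions': [-0.159, 0.319, 1.79, 0.0, 1.034, 1.058], 'contact_force': [-0.268, 1.035, -2.153], 'grip_width': 51.846, 'finger_force': 30.0}
[-1.476  3.365  0.008]
```

Request:
step_arm(series="1 -0.369 0.841 0 0 0 0;1 -0.369 0.841 0 0 0 0;1 -0.369 0.841 0 0 0 0")

```text
time: 64.5
tool_pos: [462.3, -73.0, 150.3]
tcp_rot: [-3.14, 0.003, 0.351]
contact_force: [-0.0, 0.6, -1.9]
grip_width: 52.1
finger_force: 30.0
```

Request:
step_arm(series="1 -0.369 0.841 0 0 0 0;1 -0.369 0.841 0 0 0 0;1 -0.369 0.841 0 0 0 0")

```text
time: 64.8
tool_pos: [458.2, -145.9, 150.6]
tcp_rot: [-3.14, 0.002, 0.351]
contact_force: [0.5, -0.3, -1.7]
grip_width: 51.9
finger_force: 30.0
```

Request:
step_arm(series="1 -0.369 0.841 0 0 0 0;1 -0.369 0.841 0 0 0 0;1 -0.369 0.841 0 0 0 0")

```text
time: 65.1
tool_pos: [454.1, -218.8, 150.8]
tcp_rot: [-3.141, 0.001, 0.352]
contact_force: [0.3, 0.4, -1.2]
grip_width: 51.3
finger_force: 30.0
```

Request:
step_arm(series="1 -0.369 0.841 0 0 0 -0.1845;1 -0.369 0.841 0 0 0 -0.1845;1 -0.369 0.841 0 0 0 -0.1845;1 -0.369 0.841 0 0 0 -0.1845;1 -0.369 0.841 0 0 0 -0.1845;1 -0.369 0.841 0 0 0 -0.1845;1 -0.369 0.841 0 0 0 -0.1845;1 -0.369 0.841 0 0 0 -0.1845;1 -0.369 0.841 0 0 0 -0.1845;1 -0.369 0.841 0 0 0 -0.1845;1 -0.369 0.841 0 0 0 -0.1845")

```text
time: 66.2
tool_pos: [450.1, -290.1, 151.6]
tcp_rot: [-3.141, -0.001, 1.512]
contact_force: [-0.8, 0.7, -1.7]
grip_width: 51.8
finger_force: 30.0
```

```bash
python3 -c "
from h import *
obs();print(rel([449.1,-290.8,25]))"
```

```text
{'time': 66.2, 'tool_pos': [450.12, -290.1, 151.561], 'tcp_rot': [-3.141, -0.001, 1.512], 'joint_positions': [-0.716, 0.433, 1.606, 0.0, 1.104, -0.657], 'contact_force': [-0.752, 0.743, -1.709], 'grip_width': 51.76, 'finger_force': 30.0}
[-0.011 -0.011  1.582]
```

Request:
step_arm(series="1 0 -0.01 0.4 0 0 0;1 0 -0.01 0.8 0 0 0;1 0 -0.01 0.9 0 0 0;1 0 -0.01 0.9 0 0 0")

```text
time: 66.6
tool_pos: [448.7, -290.2, 79.0]
tcp_rot: [-3.139, -0.002, 1.512]
contact_force: [-0.8, -0.6, -2.2]
grip_width: 51.6
finger_force: 30.0
```

Request:
step_arm(series="1 0 0 0.3 0 0 0;1 0 0 0.5 0 0 0;1 0 0 0.6 0 0 0;1 0 0 0.64 0 0 0;1 0 0 0.66 0 0 0;1 0 0 0.67 0 0 0;1 0 0 0.67 0 0 0;1 0 0 0.67 0 0 0")

```text
time: 67.4
tool_pos: [449.5, -291.0, 26.8]
tcp_rot: [3.141, 0.0, 1.513]
contact_force: [0.4, -0.4, -1.0]
grip_width: 51.8
finger_force: 30.0
```

Request:
step_arm(series="1 0 0 0.015 0 0 0;1 0 0 0.022 0 0 0;-1 0 0 0.022 0 0 0;-1 0 0 0.022 0 0 0;-1 0 0 0.022 0 0 0;-1 0 0 0.022 0 0 0;-1 0 0 0.022 0 0 0;-1 0 0 0.022 0 0 0;-1 0 0 -0.5 0 0 0;-1 0 0 -1 0 0 0;-1 0 0 -1 0 0 0;-1 0 0 -1 0 0 0")

```text
time: 68.6
tool_pos: [449.5, -291.1, 107.0]
tcp_rot: [3.14, 0.001, 1.513]
contact_force: [0.1, 0.7, -0.6]
grip_width: 91.7
finger_force: 0.0
```

Request:
step_arm(series="-1 0 0 -1 0 0 0;-1 0 0 -1 0 0 0;-1 0 0 -1 0 0 0;-1 0 0 -1 0 0 0")

```text
time: 69.0
tool_pos: [448.8, -290.5, 185.1]
tcp_rot: [-3.14, -0.001, 1.513]
contact_force: [0.6, 0.9, -0.4]
grip_width: 91.4
finger_force: 0.0
```

Request:
step_arm(series="-1 1 0 -0.5 0 0 0;-1 1 0 -0.5 0 0 0;-1 1 0 -0.5 0 0 0;-1 1 0 -0.5 0 0 0;-1 1 0 -0.5 0 0 0")

```text
time: 69.5
tool_pos: [453.2, -211.3, 224.4]
tcp_rot: [-3.139, -0.001, 1.513]
contact_force: [-0.2, 0.3, -0.1]
grip_width: 91.4
finger_force: 0.0
```

Request:
step_arm(series="-1 1 0 -0.5 0 0 0;-1 1 0 -0.5 0 0 0;-1 1 0 -0.5 0 0 0;-1 1 0 -0.5 0 0 0;-1 1 0 -0.5 0 0 0")

```text
time: 70.0
tool_pos: [458.0, -132.2, 265.0]
tcp_rot: [-3.139, -0.001, 1.512]
contact_force: [-0.9, -0.1, -0.2]
grip_width: 92.0
finger_force: 0.0
```

```bash
python3 - <<'E'
from h import *
obs()
c=cam('side');save(c,'side9');c=cam('top');save(c,'top9')
for k,z in(('mould_low_spot',50),('mould_mid_spot',65),('mould_tall_spot',80),('probe_grip',135),('crank_grip',145),('wheel_axis',145)):
    for r in models.pinpoint(c,k)[:1]: print(k,round(r['p'],2),atz(c,r['position'],z).round(1))
E
```

```text
{'time': 70.0, 'tool_pos': [457.99, -132.17, 264.965], 'tcp_rot': [-3.139, -0.001, 1.512], 'joint_positions': [-0.442, 0.225, 1.58, -0.0, 1.339, -0.383], 'contact_force': [-0.938, -0.053, -0.217], 'grip_width': 91.955, 'finger_force': 0.0}
mould_low_spot 0.67 [ 451.5 -286.2   50. ]
mould_mid_spot 0.82 [ 448.4 -383.    65. ]
mould_tall_spot 0.84 [ 450.1 -472.9   80. ]
probe_grip 0.78 [634.3 299.4 135. ]
crank_grip 0.84 [377.6 309.3 145. ]
wheel_axis 0.56 [434.  299.1 145. ]
```

View pics/side9.png

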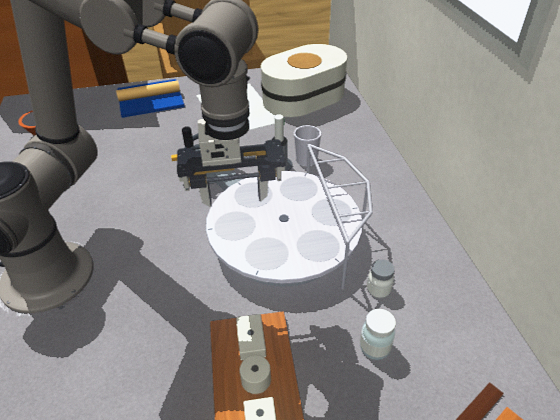

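View pics/top9.png

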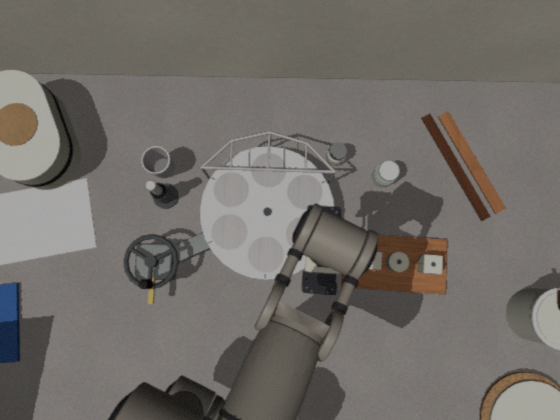

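```bash
python3 -c "
from plant import order
print(order.close_job())"
```

```text
the job is handed in; nothing more can be done
None
```

I handed the job in at about 70 s on the robot clock: the handwheel is wound three turns with its knob near the pointer, the low, round and tall moulds were touched in that order, the probe hangs in its stand, and all three moulds stand on the ware board; the hand-in call returned no verdict.

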